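# Seat a pump cover evenly with its four lever nuts

## Task

Close the small pump on the bench: bring its cover down level onto the housing by swinging the four lever nuts clockwise, working crosswise (each lever, then the one diagonally opposite, then the other two). In a first round swing every lever only about 45 degrees, so that the cover comes down part of the way without cocking; in a second round, again crosswise, push each lever on by feel until it is snug, about 12 N at the knob, never forcing it. The cover must end fully home and flush with all four nuts snug; leave the other things on the bench alone.

Things in the scene. Friction and masses are not known exactly. Their poses are not given: they have to be found in the camera images.
- housing: square pump housing of grey cast metal (flange 104 x 104 mm), bolted to the bench; origin at the centre of its underside on the bench top, z up, x and y parallel to the flange's sides. The four studs stand at x = +-40, y = +-40 mm. Shims of unknown thickness (0 to 2.5 mm, all four alike) lie under the cover
- cover_centre (a point): centre of the upper face of the square aluminium cover plate, 104 x 104 x 8 mm, with a round inlet stub (32 mm wide, 25 mm high) in its middle; loose, it rests on a springy rubber seal and is kept in line by lugs on the housing; z normal to the plate. At the start its upper face is about 56 mm above the bench, home (metal to metal on the shims) at 48.5 to 51 mm
- nut_1: lever nut 1 (washer, hub and lever) on the stud at x = -40, y = +40 mm of the housing frame, diagonally opposite nut 3; origin on the stud's axis at the underside of its hub; this frame does not turn but sinks 6 mm per radian of its lever. Below it sits a washer stack of unknown thickness (0 to 2.2 mm, different at each nut), which bears on the cover. The hub, 18 mm wide, reaches 20 mm above the origin
- knob_1 (a point): centre of the black ball knob, 16 mm in diameter, at the end of lever 1; 40 mm from the stud's axis and 19.5 mm above the origin of nut 1 (about 79 mm above the bench at the start, 66 to 73 mm when snug). The lever is a 7.6 mm bar from hub to knob and can be pushed round at the knob with closed fingers
- lever_1 (a joint): lever angle, rad, growing clockwise from above (tightening); 0 points 55 deg counter-clockwise of the housing's outward diagonal, 0.96 along it. Starts 0 to 0.15; meets the cover near 0.1 to 0.6, clamps it home at 1.0 to 2.1, different for each. Stays where left; moves from 5 N square at the knob; snug at 10 to 14 N, loose below 9, overtight from 17
- nut_2: lever nut 2 (washer, hub and lever) on the stud at x = -40, y = -40 mm of the housing frame, diagonally opposite nut 4; origin on the stud's axis at the underside of its hub; this frame does not turn but sinks 6 mm per radian of its lever. Below it sits a washer stack of unknown thickness (0 to 2.2 mm, different at each nut), which bears on the cover. The hub, 18 mm wide, reaches 20 mm above the origin
- knob_2 (a point): centre of the black ball knob, 16 mm in diameter, at the end of lever 2; 40 mm from the stud's axis and 19.5 mm above the origin of nut 2 (about 79 mm above the bench at the start, 66 to 73 mm when snug). The lever is a 7.6 mm bar from hub to knob and can be pushed round at the knob with closed fingers
- lever_2 (a joint): lever angle, rad, growing clockwise from above (tightening); 0 points 55 deg counter-clockwise of the housing's outward diagonal, 0.96 along it. Starts 0 to 0.15; meets the cover near 0.1 to 0.6, clamps it home at 1.0 to 2.1, different for each. Stays where left; moves from 5 N square at the knob; snug at 10 to 14 N, loose below 9, overtight from 17
- nut_3: lever nut 3 (washer, hub and lever) on the stud at x = +40, y = -40 mm of the housing frame, diagonally opposite nut 1; origin on the stud's axis at the underside of its hub; this frame does not turn but sinks 6 mm per radian of its lever. Below it sits a washer stack of unknown thickness (0 to 2.2 mm, different at each nut), which bears on the cover. The hub, 18 mm wide, reaches 20 mm above the origin
- knob_3 (a point): centre of the black ball knob, 16 mm in diameter, at the end of lever 3; 40 mm from the stud's axis and 19.5 mm above the origin of nut 3 (about 79 mm above the bench at the start, 66 to 73 mm when snug). The lever is a 7.6 mm bar from hub to knob and can be pushed round at the knob with closed fingers
- lever_3 (a joint): lever angle, rad, growing clockwise from above (tightening); 0 points 55 deg counter-clockwise of the housing's outward diagonal, 0.96 along it. Starts 0 to 0.15; meets the cover near 0.1 to 0.6, clamps it home at 1.0 to 2.1, different for each. Stays where left; moves from 5 N square at the knob; snug at 10 to 14 N, loose below 9, overtight from 17
- nut_4: lever nut 4 (washer, hub and lever) on the stud at x = +40, y = +40 mm of the housing frame, diagonally opposite nut 2; origin on the stud's axis at the underside of its hub; this frame does not turn but sinks 6 mm per radian of its lever. Below it sits a washer stack of unknown thickness (0 to 2.2 mm, different at each nut), which bears on the cover. The hub, 18 mm wide, reaches 20 mm above the origin
- knob_4 (a point): centre of the black ball knob, 16 mm in diameter, at the end of lever 4; 40 mm from the stud's axis and 19.5 mm above the origin of nut 4 (about 79 mm above the bench at the start, 66 to 73 mm when snug). The lever is a 7.6 mm bar from hub to knob and can be pushed round at the knob with closed fingers
- lever_4 (a joint): lever angle, rad, growing clockwise from above (tightening); 0 points 55 deg counter-clockwise of the housing's outward diagonal, 0.96 along it. Starts 0 to 0.15; meets the cover near 0.1 to 0.6, clamps it home at 1.0 to 2.1, different for each. Stays where left; moves from 5 N square at the knob; snug at 10 to 14 N, loose below 9, overtight from 17
- pliers: pliers with red handles, 166 mm long, lying flat; a bystander, origin at its underside's centre
- pencil: flat red carpenter's pencil, 167 mm long, lying flat; a bystander, origin at its underside's centre
- tape_measure: yellow tape measure, 64 mm high; a bystander, origin at its underside's centre
- sanding_block: sanding block, 106 x 60 x 32 mm; a bystander, origin at its underside's centre
- cover: the same cover plate as a body; origin at the centre of its underside, 8 mm below point cover_centre
Not all that is in view belongs to the job. Of the things that look like the cover, the larger one is meant.

How it is judged:
On the way, in this order (a step that is already met when the one before it is completed fails the run):
1. two diagonally opposite levers have been swung on (past 0.4 rad) while the other two still stand below 0.3 rad (((value of joint each of lever_1, lever_3 above 0.4 rad and value of joint each of lever_2, lever_4 below 0.3 rad) or (value of joint each of lever_2, lever_4 above 0.4 rad and value of joint each of lever_1, lever_3 below 0.3 rad))), for 0.1 s.
2. all four levers past 0.5 rad, the cover not yet home (upper face more than 51.3 mm over the bench) (value of joint each of lever_1, lever_2, lever_3, lever_4 above 0.5 rad and z of cover_centre in the frame of housing above 0.0513 m), for 0.1 s.
3. two diagonally opposite nuts clamp the cover with more than 20 N while the other two still bear on it with less than 14 N (((contact force between each of nut_1, nut_3 and cover above 20 N and contact force between each of nut_2, nut_4 and cover below 14 N) or (contact force between each of nut_2, nut_4 and cover above 20 N and contact force between each of nut_1, nut_3 and cover below 14 N))), for 0.1 s.
At the end, for the whole second after the job is handed in: the cover is home (upper face below 51.2 mm over the bench), level within 0.012 rad and at rest, and every one of the four nuts clamps it with more than 20 N (contact force between each of nut_1, nut_2, nut_3, nut_4 and cover above 20 N and z of cover_centre in the frame of housing below 0.0512 m and angle between the z axis of cover_centre and the z axis of housing, either way round below 0.012 rad and linear speed of cover below 0.01 m/s); the robot touches nothing.
It fails at once if the cover cocks by more than 0.06 rad (angle between cover_centre's own z axis and vertical above 0.06 rad).
It fails at once if a nut clamps the cover with more than 80 N (overtightened) (contact force between any of nut_1, nut_2, nut_3, nut_4 and cover above 80 N).
It fails at once if the robot presses a lever nut with more than 25 N (contact force between the arm and nut_1 above 25 N or contact force between the arm and nut_2 above 25 N or contact force between the arm and nut_3 above 25 N or contact force between the arm and nut_4 above 25 N).
It fails at once if the robot presses the cover with more than 10 N (contact force between the arm and cover above 10 N).
It fails at once if a bystander is moved by more than 15 mm (distance of any of pliers, pencil, tape_measure, sanding_block from where it was at the start of the episode above 0.015 m).
It also fails if it takes over 72 s, if anything falls off the work surface, if the arm or the gripper's body presses on something with over 40 N, if the wrist force passes 120 N, or if a joint passes its speed limit or range.

## Robot

A 6-joint arm with a two-finger parallel gripper is mounted at the origin on a cart in front of the work surface, level with it; the furniture and walls round the work are solid. World frame = base frame: x ahead of the robot, y to its left, z up, the work surface at z = 0. Lengths are in m, angles in rad, forces in N, time in s.
With the tool pointing down it reaches from about 0.3 to 0.875 m from the base axis. Payload 6.4 kg.
Tool frame: the origin (TCP) lies between the finger pads; the fingertips stand ctrl.tip_extent ahead of it and the grasp point (between the pads) is the TCP (ctrl.tip_extent is the distance from the TCP to the fingertips, in m); z points along the fingers, y is the line along which they close (so a half turn about z gives the same grasp; the last joint's range is limited). The gripper opens to 85 mm and grips with 20 to 120 N. Pads are 22 mm wide; open, the fingers measure 114 mm over their backs; the gripper's body (76 mm by 85 mm) begins 54 mm behind the grasp point. The pads swing forward as they close: fully open they stand 13 mm farther back than shut.
Start: joints at [-1.373, 0.181, 1.607, -0, 1.354, -0.206], TCP at [0.226, -0.529, 0.25] pointing down, gripper open.
Joint ranges: [-2.99, 2.99], [-0.89, 2.07], [0.3, 2.58], [-1.14, 4.28], [0, 2.63], [-3.12, 3.12]. Speed limits (rad/s): [2.57, 2.57, 3.01, 3.14, 3.14, 3.14].

## Interface

Orientations are given as a unit quaternion [w, x, y, z].
In Python, from bench import ctrl gives the robot as it stands.
- The arm moves only by the tool send_rows, never from a script. Its arguments are lists of equal length, an entry for each row: "dr": the turn, a rotation vector about the tool's x, y, z in units of 6 degrees (1.0 is 6 degrees), a list of three; "xyz": the shift along the tool's x, y, z in cm, a list of three; "jaw": the opening in per cent of the stroke, from 0 (shut) to 100 (fully open). In form: {"dr": [[wx, wy, wz], ...], "xyz": [[dx, dy, dz], ...], "jaw": [jaw, ...]}. A call has exactly 8 rows; each row is the pose to reach, as a shift and turn from the pose commanded when the call began, along the tool's axes at that moment; what a row does not reach only later rows make up. A row lasts 1/8 s, in which the tool goes at most 62.5 mm and 10.7 degrees, less where a joint would pass 70% of its speed; a pose out of reach is approached as far as the arm can. A call with a gripper value outside its range is refused whole. The fingers move at their own pace and stop on an object; the grip force is fixed at half the most. Time passes only in rows, so rows that repeat a pose let the fingers close, or fill a call up. It gives the time, the measured TCP pose, the force, the opening and the grip force at its end, in the units of the state.
- ctrl.get_obs(): the state, without advancing time (a new reading comes with each control period).
- ctrl.camera(name): name is "side" or "top"; returns the picture (420x560x3 uint8, red, green, blue); there is no depth.
- ctrl.calibration(name): a dict with "camera_matrix" (3x3 intrinsics, pixels), "world_from_camera" (4x4, takes a point from camera to world coordinates). Camera axes: x right, y up, looking along -z (the intrinsics and any distortion apply to the point x, -y, -z); pixel columns grow to the right and rows downward; lengths in m; the calibration is good to about 2 mm. A picture is of the moment at which its call begins. calibration takes no time and is no camera call.
- ctrl.hand_in(): hands the job in; it is judged then, once.
The state is a dict: "time_s": time; "q": joint angles; "dq": joint speeds; "joint_efforts": joint torques, N m; "eef_pos": TCP position; "eef_rot": TCP orientation; "wrist_force": force on the tool from outside, world axes, zero at the start; "torque": the same for the moment, N m; "opening": opening from 0.0 (shut) to 1.0 (fully open); "grasp_force": force on a finger pad.
Only numpy, scipy, OpenCV 4.12 (cv2) and the standard library are available. Lean on these libraries where they do the work, as an engineer would, in place of code of your own. Each camera call takes 0.05 s, during which the arm holds its last target. There are 200 camera calls.

## Working session

There is one attempt and no reset: what is moved stays moved. The work goes in short steps, Python scripts to look and compute and a tool call to move; the robot and the scene stay as the last step left them, time stands still between calls to the robot, and variables do not carry over. Pictures are saved under pics/ and viewed, at most 10 in all, crops included, and the job is handed in when it is done.

Besides the shell and the picture viewer there is one more tool, called after "Emit:" as name(argument=value, ...), one argument or row to a line, values as JSON. send_rows: Moves the arm, as the interface text tells. Its arguments: {"type":"object","properties":{"dr":{"type":"array","items":{"type":"array","items":{"type":"number"}}},"xyz":{"type":"array","items":{"type":"array","items":{"type":"number"}}},"jaw":{"type":"array","items":{"type":"number"}}},"required":["dr","xyz","jaw"]}

```bash
mkdir -p pics
cat > h.py <<'E'
import numpy as np, cv2
from bench import ctrl
def snap(n,f):
    im=ctrl.camera(n); cv2.imwrite('pics/'+f,cv2.cvtColor(im,cv2.COLOR_RGB2BGR)); return im
def cal(n):
    c=ctrl.calibration(n); return np.array(c['camera_matrix']),np.array(c['world_from_camera']),c
def ray(n,u,v):
    K,T,_=cal(n); d=np.linalg.inv(K)@[u,v,1]; d=T[:3,:3]@[d[0],-d[1],-d[2]]; return T[:3,3],d
def onz(n,u,v,z):
    o,d=ray(n,u,v); return o+d*(z-o[2])/d[2]
def proj(n,p):
    K,T,_=cal(n); c=np.linalg.inv(T)@[*p,1]; x=K@[c[0],-c[1],-c[2]]; return x[:2]/x[2]
E
python3 - <<'E'
from h import *
a=snap('top','t0.png');b=snap('side','s0.png')
for n in('top','side'):
    print(n,cal(n))
print(ctrl.get_obs(),ctrl.tip_extent)
E
```

```text
top (array([[534.9575116 ,   0.        , 281.2419691 ],
       [  0.        , 534.9575116 , 205.46914167],
       [  0.        ,   0.        ,   1.        ]]), array([[ 7.45208049e-04,  9.98701661e-01, -5.09356236e-02,
         4.49487913e-01],
       [-9.99939180e-01,  1.30467648e-03,  1.09514677e-02,
        -2.39223870e-01],
       [ 1.10037035e-02,  5.09243646e-02,  9.98641892e-01,
         1.11870545e+00],
       [ 0.00000000e+00,  0.00000000e+00,  0.00000000e+00,
         1.00000000e+00]]), {'camera_matrix': array([[534.9575116 ,   0.        , 281.2419691 ],
       [  0.        , 534.9575116 , 205.46914167],
       [  0.        ,   0.        ,   1.        ]]), 'world_from_camera': array([[ 7.45208049e-04,  9.98701661e-01, -5.09356236e-02,
         4.49487913e-01],
       [-9.99939180e-01,  1.30467648e-03,  1.09514677e-02,
        -2.39223870e-01],
       [ 1.10037035e-02,  5.09243646e-02,  9.98641892e-01,
         1.11870545e+00],
       [ 0.00000000e+00,  0.00000000e+00,  0.00000000e+00,
         1.00000000e+00]])})
side (array([[397.10722326,   0.        , 285.13244478],
    
[... 794 characters left out ...]
s': 0.1, 'q': array([-1.37330409e+00,  1.81458333e-01,  1.60787907e+00, -6.48965989e-06,
        1.35379895e+00, -2.06292917e-01]), 'dq': array([ 0.00041088, -0.000343  , -0.00324039,  0.00127019, -0.00107426,
        0.00015309]), 'joint_efforts': array([ 1.21277659e-03, -4.45871508e+01, -3.52238774e+01, -2.15071082e-04,
        4.14125956e-03, -1.21388851e-05]), 'eef_pos': array([ 0.22584597, -0.52829782,  0.24949294]), 'eef_rot': array([-7.71855803e-04,  9.79688393e-01,  2.00524453e-01,  2.28226139e-07]), 'wrist_force': array([ 7.93195281e-01,  5.75326540e-04, -2.78703252e-01]), 'torque': array([0.00347595, 0.01381187, 0.05579227]), 'grasp_force': 0.0, 'opening': 1.0011580768311494} 0.019
```

View pics/t0.png

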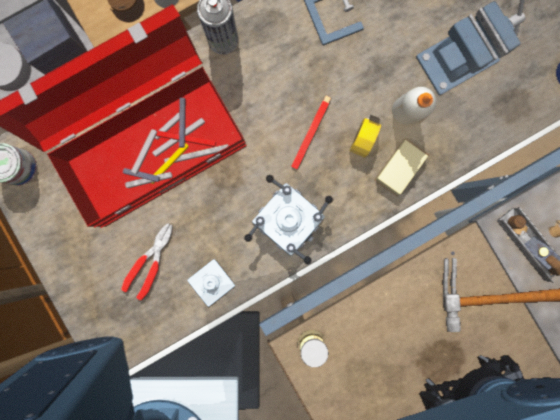

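View pics/s0.png

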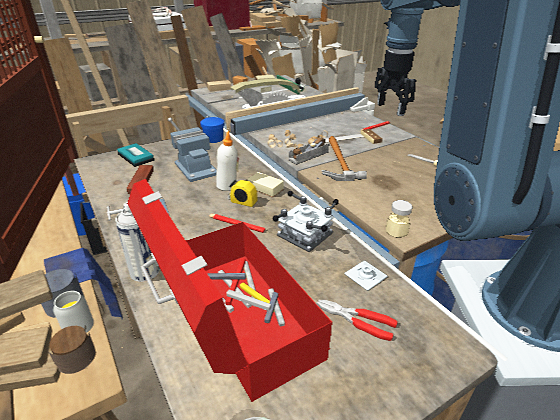

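The top view shows two cover-like things: the plate with four black-knobbed levers at (289,220), and a bare, smaller plate at (211,283). The one at (289,220) fits because it is larger, sits on the housing and carries the lever nuts. I'll confirm that in an enlarged crop and measure the knobs.

```bash
cat > knobs.py <<'E'
from h import *
def knobs(im,z=0.079,win=(160,280,225,355)):
    r0,r1,c0,c1=win; m=np.zeros(im.shape[:2],np.uint8)
    m[r0:r1,c0:c1]=(im[r0:r1,c0:c1].max(2)<50)*255
    m=cv2.morphologyEx(m,cv2.MORPH_OPEN,np.ones((3,3)))
    n,l,s,c=cv2.connectedComponentsWithStats(m)
    return [(c[i].round(1),s[i,4],onz('top',*c[i],z)[:2].round(4)) for i in range(1,n) if s[i,4]>12]
E
python3 - <<'E'
from knobs import *
im=cv2.cvtColor(cv2.imread('pics/t0.png'),cv2.COLOR_BGR2RGB)
for k in knobs(im): print(k)
c=cv2.resize(im[160:310,180:360],None,fx=4,fy=4,interpolation=cv2.INTER_CUBIC)
cv2.imwrite('pics/t0c.png',cv2.cvtColor(c,cv2.COLOR_RGB2BGR))
E
```

```text
(no output)
```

View pics/t0c.png

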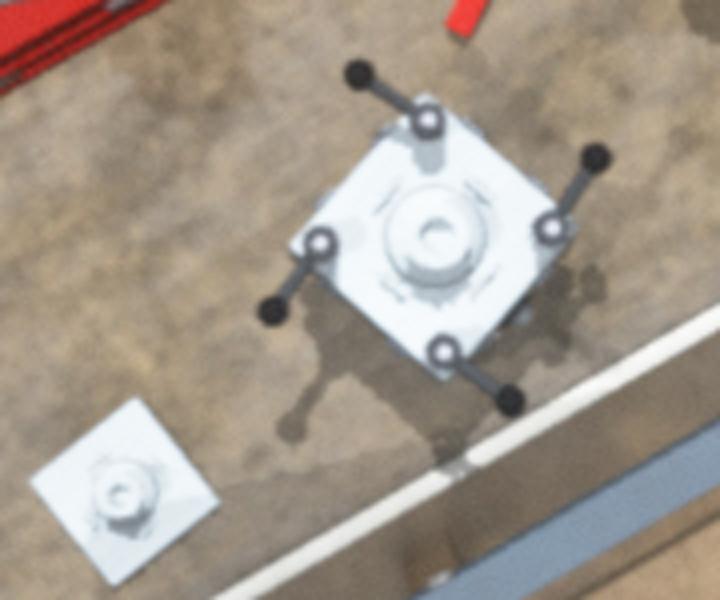

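The crop confirms it. The large plate carries four hubs, at crop pixels (427,119), (553,229), (320,243) and (444,352), with black knobs at (360,74), (596,158), (273,311) and (511,400). The bare plate at (120,490) is smaller and is the decoy.

```bash
cat > knobs.py <<'E'
from h import *
H=np.array([(427,119),(553,229),(444,352),(320,243)])/4+[180,160]-.375   # T,R,B,L
S=np.array([onz('top',*h,0.0795)[:2] for h in H]); C=S.mean(0)
d=(S-C)@[1,1j]; ph=np.angle((d/np.array([1,-1j,-1,1j])).sum())   # yaw of outward diag of T
S=C+np.array([[np.cos(ph-k*np.pi/2),np.sin(ph-k*np.pi/2)] for k in range(4)])*.04*2**.5
def knobs(im,z=(.078,)*4,thr=75):
    """lever angle & knob position for T,R,B,L: darkest disc on the 40 mm arc round each stud"""
    g=cv2.GaussianBlur(im.max(2).astype(np.float32),(0,0),2); out=[]
    for k in range(4):
        best=None
        th=np.arange(-.3,2.4,.01); a=ph-k*np.pi/2+np.radians(55)-th
        P=S[k]+.04*np.c_[np.cos(a),np.sin(a)]
        v=[g[int(round(q[1])),int(round(q[0]))] for q in [proj('top',[*p,.079-.006*max(t,0)]) for p,t in zip(P,th)]]
        v=np.array(v); i=np.where(v<=v.min()+4)[0]; t=th[i].mean()
        a=ph-k*np.pi/2+np.radians(55)-t
        out.append((k,round(t,2),(S[k]+.04*np.array([np.cos(a),np.sin(a)])).round(4),v.min()))
    return out
E
python3 - <<'E'
from knobs import *
im=cv2.cvtColor(cv2.imread('pics/t0.png'),cv2.COLOR_BGR2RGB)
print('C',C,'phi',ph,'S',S.round(4), np.abs(d).round(4))
for k in knobs(im): print(k)
for u,v in [(360,74),(596,158),(511,400),(273,311)]: print(onz('top',180+u/4-.375,160+v/4-.375,.079)[:2].round(4))
E
```

```text
C [ 0.47711494 -0.26500207] phi 0.06697071930617089 S [[ 0.5336 -0.2612]
 [ 0.4809 -0.3214]
 [ 0.4207 -0.2688]
 [ 0.4733 -0.2086]] [0.057  0.057  0.0565 0.0565]
(0, np.float64(0.03), array([ 0.5551, -0.2275]), np.float32(74.14909))
(1, np.float64(0.02), array([ 0.5147, -0.3428]), np.float32(71.699265))
(2, np.float64(0.1), array([ 0.3968, -0.3009]), np.float32(66.53411))
(3, np.float64(0.05), array([ 0.4402, -0.1862]), np.float32(73.22862))
[ 0.5559 -0.2279]
[ 0.515 -0.343]
[ 0.3975 -0.3013]
[ 0.4405 -0.186 ]
```

```bash
cat > plan.py <<'E'
from knobs import *
from scipy.spatial.transform import Rotation as Ro
def tool():
    o=ctrl.get_obs(); w,x,y,z=o['eef_rot']; return o,Ro.from_quat([x,y,z,w])
def knob(k,t):
    a=ph-k*np.pi/2+np.radians(55)-t; return S[k]+.04*np.array([np.cos(a),np.sin(a)])
def push(k,t,off,n,z):  # tcp for lever k at angle t, face normal yaw n (rad)
    return np.array([*(knob(k,t)-off*np.array([np.cos(n),np.sin(n)])),z])
def rows(P,base=None):
    o,R=tool(); b=o['eef_pos'] if base is None else np.array(base)
    return (R.inv().apply(np.array(P)-b)*100).round(2).tolist()
E
python3 - <<'E'
from plan import *
n=np.radians(-54.3)
p=push(0,.03,.034,n,.083); print(p, rows([p+[0,0,.06],p]))
E
```

```text
[ 0.53543254 -0.2000139   0.083     ] [[41.36, -18.01, 10.69], [41.36, -18.0, 16.69]]
```

Emit:
send_rows(
  dr=[
    [0, 0, -0.5],
    [0, 0, -1],
    [0, 0, -1.5],
    [0, 0, -2.1],
    [0, 0, -2.1],
    [0, 0, -2.1],
    [0, 0, -2.1],
    [0, 0, -2.1],
  ],
  xyz=[
    [5.2, -2.3, 0],
    [10.4, -4.5, 2],
    [15.5, -6.8, 4],
    [20.7, -9, 6],
    [25.9, -11.3, 8],
    [31, -13.5, 10],
    [36.2, -15.8, 10.7],
    [41.4, -18, 10.7],
  ],
  jaw=[0, 0, 0, 0, 0, 0, 0, 0],
)

```text
time_s: 1.1
eef_pos: [0.5362, -0.1986, 0.142]
eef_rot: [-0.001, 0.952, 0.307, -0.001]
wrist_force: [-0.3, -1.2, 0.5]
opening: 0.001
grasp_force: 0.0
```

Run:
```python
from plan import *
o,R=tool(); print(o['eef_pos'],o['opening'],o['wrist_force'],np.degrees(np.arctan2(*R.as_matrix()[[1,0],0])))
n=np.radians(-54.3)
print(rows([push(0,.03,.034,n,.083)]+[push(0,t,.0225,n,.083) for t in (.03,.15,.3,.45,.6,.7,.75)]))
```

```text
[ 0.53621421 -0.19856091  0.14196633] 0.0008201443218969239 [-0.25553414 -1.19202695  0.48275377] 35.737247340388514
[[-0.14, 0.09, 5.9], [-0.14, 1.24, 5.89], [0.0, 1.69, 5.89], [0.11, 2.28, 5.89], [0.13, 2.88, 5.89], [0.05, 3.48, 5.89], [-0.04, 3.86, 5.89], [-0.11, 4.05, 5.89]]
```

Emit:
send_rows(
  dr=[
    [0, 0, 0],
    [0, 0, 0],
    [0, 0, 0],
    [0, 0, 0],
    [0, 0, 0],
    [0, 0, 0],
    [0, 0, 0],
    [0, 0, 0],
  ],
  xyz=[
    [-0.1, 0, 3],
    [-0.1, 0, 5.9],
    [-0.1, 0.3, 5.9],
    [-0.1, 0.6, 5.9],
    [-0.1, 0.9, 5.9],
    [0, 1.2, 5.9],
    [0, 1.5, 5.9],
    [0, 1.8, 5.9],
  ],
  jaw=[0, 0, 0, 0, 0, 0, 0, 0],
)

```text
time_s: 2.1
eef_pos: [0.5466, -0.2137, 0.0846]
eef_rot: [-0.001, 0.952, 0.307, 0.0]
wrist_force: [-0.3, 8.3, 3.7]
opening: 0.002
grasp_force: 3.6
```

Run:
```python
from plan import *
im=snap('top','t1.png'); print(knobs(im)[0])
c=cv2.resize(im[150:290,220:360],None,fx=4,fy=4,interpolation=cv2.INTER_CUBIC)
cv2.imwrite('pics/t1c.png',cv2.cvtColor(c,cv2.COLOR_RGB2BGR))
o,R=tool(); print(o['eef_pos'],R.inv().apply(o['wrist_force']))
```

```text
(0, np.float64(1.99), array([ 0.5564, -0.2941]), np.float32(107.70515))
[ 0.54668084 -0.21396694  0.08449025] [ 2.96640935 -5.14784957 -2.32773298]
```

View pics/t1c.png

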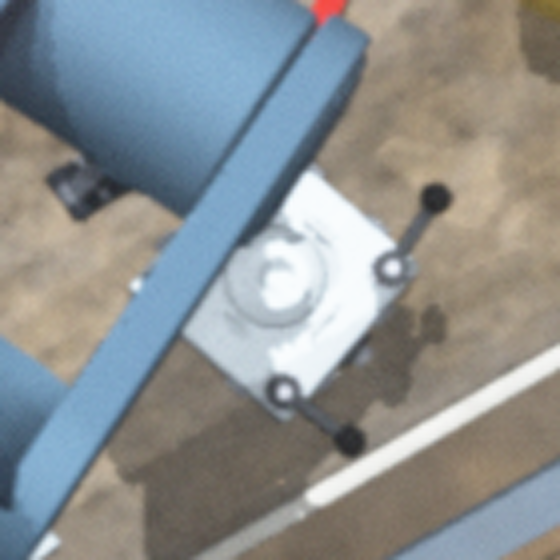

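Emit:
send_rows(
  dr=[
    [0, 0, 0],
    [0, 0, 0],
    [0, 0, 0],
    [0, 0, 0],
    [0, 0, 0],
    [0, 0, 0],
    [0, 0, 0],
    [0, 0, 0],
  ],
  xyz=[
    [0.1, 0.5, 0],
    [0.1, 0.8, 0],
    [0.1, 1.1, 0],
    [0.1, 1.4, 0],
    [0, 1.7, 0],
    [0, 1.95, 0],
    [-0.1, 2.2, 0],
    [-0.1, 2.2, 0],
  ],
  jaw=[0, 0, 0, 0, 0, 0, 0, 0],
)

```text
time_s: 3.15
eef_pos: [0.5574, -0.2315, 0.083]
eef_rot: [-0.002, 0.952, 0.307, -0.001]
wrist_force: [-1.5, 6.1, -1.9]
opening: -0.001
grasp_force: 2.8
```

Run:
```python
from plan import *
o,R=tool(); print(o['eef_pos'],R.inv().apply(o['wrist_force']))
n=np.radians(126-.3); p=push(2,.1,.036,n,.083)
up=o['eef_pos']+[0,0,.06]-R.apply([0,.01,0])
print(rows([up,p+[0,0,.06],p]))
print(rows([push(2,t,.0225,n,.083) for t in (.1,.3,.45,.6,.7,.75)],p))
```

```text
[ 0.55743112 -0.23154794  0.08301163] [ 2.39626892 -5.81736449  1.95613702]
[[-0.0, -1.03, -6.0], [-17.1, -0.21, -6.0], [-17.1, -0.18, 0.0]]
[[0.0, -1.35, 0.01], [-0.16, -2.13, 0.01], [-0.18, -2.73, 0.01], [-0.1, -3.33, 0.02], [-0.01, -3.71, 0.02], [0.06, -3.9, 0.02]]
```

Emit:
send_rows(
  dr=[
    [0, 0, 0],
    [0, 0, 0],
    [0, 0, 0],
    [0, 0, 0],
    [0, 0, 0],
    [0, 0, 0],
    [0, 0, 0],
    [0, 0, 0],
  ],
  xyz=[
    [0, -1, 0],
    [0, -1, -5],
    [-4.5, -0.6, -6],
    [-9, -0.2, -6],
    [-13.5, -0.2, -6],
    [-17.1, -0.2, -6],
    [-17.1, -0.2, -3],
    [-17.1, -0.2, 0],
  ],
  jaw=[0, 0, 0, 0, 0, 0, 0, 0],
)

```text
time_s: 4.15
eef_pos: [0.4184, -0.3332, 0.0848]
eef_rot: [0.002, 0.952, 0.306, 0.001]
wrist_force: [-0.1, -0.2, -0.5]
opening: 0.001
grasp_force: 0.0
```

Run:
```python
from plan import *
o,R=tool(); print(o['eef_pos'],R.inv().apply(o['wrist_force']))
im=snap('top','t2.png'); print(knobs(im))
n=np.radians(126-.3)
print(rows([push(2,t,.0225,n,.083) for t in (.1,.3,.45,.6,.7,.75)]))
```

```text
[ 0.41844773 -0.33315069  0.08479615] [-0.18843231  0.15123713  0.50589742]
[(0, np.float64(0.67), array([ 0.571 , -0.2472]), np.float32(74.33252)), (1, np.float64(0.02), array([ 0.5147, -0.3428]), np.float32(71.95499)), (2, np.float64(0.4), array([ 0.3884, -0.2924]), np.float32(72.67908)), (3, np.float64(0.08), array([ 0.4409, -0.1852]), np.float32(73.404526))]
[[0.12, -1.34, -0.25], [-0.04, -2.12, -0.24], [-0.06, -2.72, -0.24], [0.02, -3.31, -0.24], [0.11, -3.7, -0.24], [0.18, -3.89, -0.24]]
```

Emit:
send_rows(
  dr=[
    [0, 0, 0],
    [0, 0, 0],
    [0, 0, 0],
    [0, 0, 0],
    [0, 0, 0],
    [0, 0, 0],
    [0, 0, 0],
    [0, 0, 0],
  ],
  xyz=[
    [0.1, -0.8, -0.1],
    [0.1, -1.3, -0.1],
    [0, -1.7, -0.1],
    [0, -2.2, -0.1],
    [0, -2.6, -0.1],
    [0, -3.0, -0.1],
    [0, -3.4, -0.1],
    [0.1, -3.7, -0.1],
  ],
  jaw=[0, 0, 0, 0, 0, 0, 0, 0],
)

```text
time_s: 5.2
eef_pos: [0.3985, -0.3034, 0.0867]
eef_rot: [0.003, 0.952, 0.307, 0.0]
wrist_force: [0.2, -5.5, -0.5]
opening: 0.001
grasp_force: 2.4
```

Run:
```python
from plan import *
o,R=tool(); print(o['eef_pos'],R.inv().apply(o['wrist_force']))
n=np.radians(-144.3); p=push(1,.03,.032,n,.083)
print(rows([p+[0,0,.06],p]))
print(rows([push(1,t,.019,n,.083) for t in (.03,.15,.3,.45,.6,.7,.75)],p))
```

```text
[ 0.39850987 -0.30338516  0.08672684] [-3.04763512  4.62411279  0.53358471]
[[10.29, 10.04, -5.58], [10.29, 10.0, 0.42]]
[[-1.3, -0.0, 0.0], [-1.76, 0.15, 0.0], [-2.35, 0.25, 0.0], [-2.95, 0.27, 0.0], [-3.54, 0.2, 0.0], [-3.93, 0.1, 0.0], [-4.12, 0.04, 0.0]]
```

Emit:
send_rows(
  dr=[
    [0, 0, 0],
    [0, 0, 0],
    [0, 0, 0],
    [0, 0, 0],
    [0, 0, 0],
    [0, 0, 0],
    [0, 0, 0],
    [0, 0, 0],
  ],
  xyz=[
    [0, 1, 0],
    [0, 1, -5],
    [3, 4.5, -5.6],
    [7, 8, -5.6],
    [10.3, 10, -5.6],
    [10.3, 10, -3],
    [10.3, 10, 0.3],
    [10.3, 10, 0.3],
  ],
  jaw=[0, 0, 0, 0, 0, 0, 0, 0],
)

```text
time_s: 6.2
eef_pos: [0.5381, -0.3206, 0.0792]
eef_rot: [-0.003, 0.952, 0.307, -0.002]
wrist_force: [0.2, 0.6, 0.2]
opening: -0.004
grasp_force: 0.0
```

Run:
```python
from plan import *
o,R=tool(); print(o['eef_pos'],R.inv().apply(o['wrist_force']))
im=snap('top','t3.png'); print(knobs(im))
n=np.radians(-144.3)
print(rows([push(1,t,.019,n,.083) for t in (.03,.15,.3,.45,.6,.7,.75)]))
c=cv2.resize(im[150:290,220:360],None,fx=4,fy=4,interpolation=cv2.INTER_CUBIC)
cv2.imwrite('pics/t3c.png',cv2.cvtColor(c,cv2.COLOR_RGB2BGR))
```

```text
[ 0.53805642 -0.32055261  0.07921432] [ 0.52914556 -0.3297913  -0.15695664]
[(0, np.float64(2.17), array([ 0.5501, -0.2976]), np.float32(85.82557)), (1, np.float64(-0.23), array([ 0.519 , -0.3338]), np.float32(86.01719)), (2, np.float64(0.98), array([ 0.3807, -0.2707]), np.float32(87.87476)), (3, np.float64(0.8), array([ 0.4643, -0.1696]), np.float32(112.92445))]
[[-1.36, 0.31, -0.17], [-1.81, 0.46, -0.17], [-2.4, 0.56, -0.17], [-3.0, 0.58, -0.17], [-3.6, 0.51, -0.17], [-3.99, 0.41, -0.17], [-4.17, 0.35, -0.17]]
```

View pics/t3c.png

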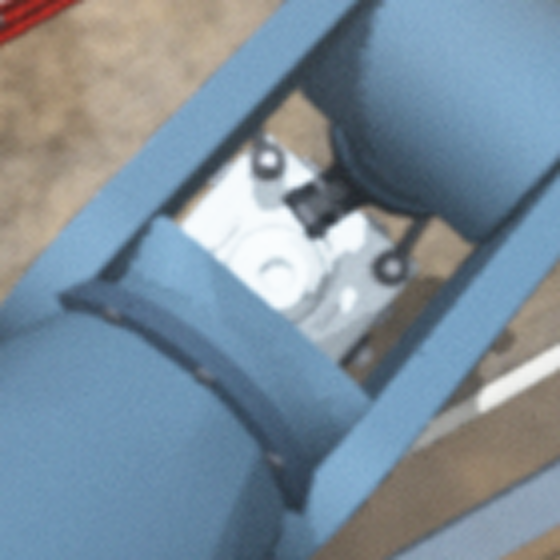

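Emit:
send_rows(
  dr=[
    [0, 0, 0],
    [0, 0, 0],
    [0, 0, 0],
    [0, 0, 0],
    [0, 0, 0],
    [0, 0, 0],
    [0, 0, 0],
    [0, 0, 0],
  ],
  xyz=[
    [-0.8, 0.3, -0.3],
    [-1.3, 0.4, -0.3],
    [-1.8, 0.5, -0.3],
    [-2.3, 0.5, -0.3],
    [-2.8, 0.5, -0.3],
    [-3.3, 0.5, -0.3],
    [-3.7, 0.4, -0.3],
    [-4.0, 0.4, -0.3],
  ],
  jaw=[0, 0, 0, 0, 0, 0, 0, 0],
)

```text
time_s: 7.25
eef_pos: [0.5107, -0.3493, 0.0864]
eef_rot: [0.001, 0.952, 0.306, 0.002]
wrist_force: [5.0, 2.6, -4.1]
opening: -0.0
grasp_force: 2.8
```

Run:
```python
from plan import *
o,R=tool(); print(o['eef_pos'],R.inv().apply(o['wrist_force']))
n=np.radians(35.7); p=push(3,.07,.034,n,.083)
print(rows([p+[0,0,.06],p]))
print(rows([push(3,t,.019,n,.083) for t in (.07,.15,.3,.45,.6,.7,.75)],p))
```

```text
[ 0.51067421 -0.34932348  0.08640445] [5.54002443 0.8255914  4.15769601]
[[0.48, -17.37, -5.71], [0.47, -17.39, 0.29]]
[[1.5, -0.0, 0.0], [1.81, -0.09, 0.0], [2.4, -0.2, 0.01], [3.0, -0.22, 0.01], [3.59, -0.14, 0.01], [3.98, -0.05, 0.01], [4.17, 0.02, 0.01]]
```

Emit:
send_rows(
  dr=[
    [0, 0, 0],
    [0, 0, 0],
    [0, 0, 0],
    [0, 0, 0],
    [0, 0, 0],
    [0, 0, 0],
    [0, 0, 0],
    [0, 0, 0],
  ],
  xyz=[
    [1, 0, 0],
    [1, 0, -5],
    [1, -5, -5.7],
    [0.5, -10, -5.7],
    [0.5, -14, -5.7],
    [0.5, -17.4, -5.7],
    [0.5, -17.4, -3],
    [0.5, -17.4, 0],
  ],
  jaw=[0, 0, 0, 0, 0, 0, 0, 0],
)

```text
time_s: 8.25
eef_pos: [0.413, -0.2052, 0.0864]
eef_rot: [0.002, 0.952, 0.307, 0.001]
wrist_force: [0.3, -0.4, 0.6]
opening: -0.001
grasp_force: 0.0
```

Run:
```python
from plan import *
o,R=tool(); print(o['eef_pos'],R.inv().apply(o['wrist_force']))
im=snap('top','t4.png'); print(knobs(im))
n=np.radians(35.7)
print(rows([push(3,t,.019,n,.083) for t in (.07,.15,.3,.45,.6,.7,.75)]))
```

```text
[ 0.41300838 -0.20520106  0.08635992] [ 0.0052009   0.50758008 -0.61130545]
[(0, np.float64(0.66), array([ 0.5708, -0.2467]), np.float32(74.1652)), (1, np.float64(0.77), array([ 0.4913, -0.3601]), np.float32(66.05927)), (2, np.float64(0.32), array([ 0.3902, -0.2947]), np.float32(129.73488)), (3, np.float64(0.78), array([ 0.4636, -0.1698]), np.float32(130.55632))]
[[1.58, 0.3, -0.06], [1.89, 0.2, -0.06], [2.48, 0.1, -0.06], [3.08, 0.08, -0.06], [3.67, 0.15, -0.06], [4.06, 0.25, -0.06], [4.25, 0.31, -0.07]]
```

Emit:
send_rows(
  dr=[
    [0, 0, 0],
    [0, 0, 0],
    [0, 0, 0],
    [0, 0, 0],
    [0, 0, 0],
    [0, 0, 0],
    [0, 0, 0],
    [0, 0, 0],
  ],
  xyz=[
    [1, 0.2, 0],
    [1.5, 0.2, 0],
    [2, 0.2, 0],
    [2.5, 0.1, 0],
    [3, 0.1, 0],
    [3.4, 0.2, 0],
    [3.8, 0.2, 0],
    [4.1, 0.3, 0],
  ],
  jaw=[0, 0, 0, 0, 0, 0, 0, 0],
)

```text
time_s: 9.3
eef_pos: [0.4453, -0.1822, 0.0847]
eef_rot: [-0.001, 0.952, 0.307, -0.002]
wrist_force: [-6.3, 0.6, -0.9]
opening: 0.004
grasp_force: 2.6
```

Run:
```python
from plan import *
o,R=tool(); print(o['eef_pos'],R.inv().apply(o['wrist_force']))
```

```text
[ 0.44533137 -0.1822207   0.08469166] [-4.75978427 -4.12566255  0.88717017]
```

Emit:
send_rows(
  dr=[
    [0, 0, 0],
    [0, 0, 0],
    [0, 0, 1.5],
    [0, 0, 3],
    [0, 0, 4.5],
    [0, 0, 6],
    [0, 0, 7.5],
    [0, 0, 8.6],
  ],
  xyz=[
    [-1, 0, 0],
    [-1, 0, -5],
    [-1, -4, -8],
    [0, -8, -12],
    [0, -12, -16],
    [0, -16, -16],
    [0, -16, -16],
    [0, -16, -16],
  ],
  jaw=[0, 0, 0, 0, 0, 0, 0, 0],
)

```text
time_s: 10.3
eef_pos: [0.3538, -0.0533, 0.2463]
eef_rot: [0.0, 0.99, -0.14, 0.002]
wrist_force: [-0.2, 0.1, 0.1]
opening: -0.001
grasp_force: 0.0
```

Run:
```python
from plan import *
im=snap('top','t5.png'); print(knobs(im))
o,R=tool(); print(o['eef_pos'],R.inv().apply(o['wrist_force']),o['wrist_force'],np.degrees(np.arctan2(*R.as_matrix()[[1,0],0])))
s=snap('side','s5.png')
a=cv2.resize(im[150:290,220:360],(400,400),interpolation=cv2.INTER_CUBIC);b=cv2.resize(s[180:265,262:347],(400,400),interpolation=cv2.INTER_CUBIC)
cv2.imwrite('pics/c5.png',cv2.cvtColor(np.hstack([a,b]),cv2.COLOR_RGB2BGR))
```

```text
[(0, np.float64(0.67), array([ 0.571 , -0.2472]), np.float32(74.8828)), (1, np.float64(0.77), array([ 0.4913, -0.3601]), np.float32(66.64446)), (2, np.float64(0.54), array([ 0.3853, -0.2874]), np.float32(70.21312)), (3, np.float64(0.63), array([ 0.4577, -0.1717]), np.float32(71.91079))]
[ 0.35382993 -0.05346305  0.24621979] [ 0.00602015 -0.5782866   1.24680891] [ 0.17164952  0.5517559  -1.24703085] -16.31560731293228
```

View pics/c5.png

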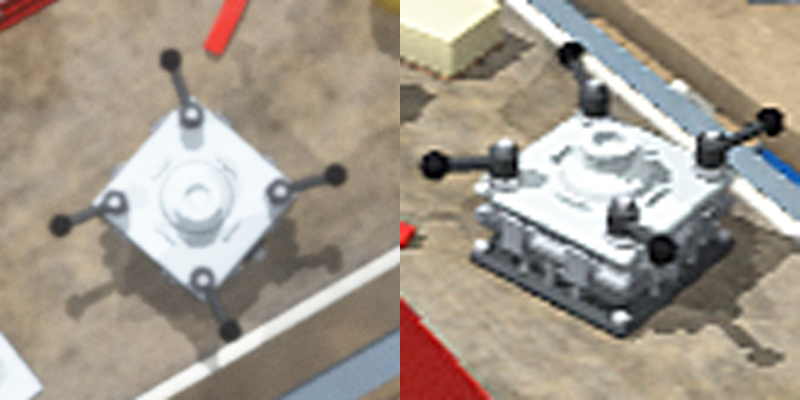

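Run:
```python
from plan import *
n=np.radians(73.7); p=push(2,.54,.031,n,.079)
print(rows([p+[0,0,.06],p]))
print(rows([push(2,t,.0207,n,.079) for t in (.54,.65,.75,.85,.95,1.05)],p))
```

```text
[[9.39, 24.73, 10.74], [9.38, 24.73, 16.74]]
[[0.01, -1.03, -0.0], [-0.28, -1.36, -0.0], [-0.51, -1.69, -0.0], [-0.7, -2.04, -0.0], [-0.86, -2.41, -0.0], [-0.98, -2.79, -0.0]]
```

Emit:
send_rows(
  dr=[
    [0, 0, 0],
    [0, 0, 0],
    [0, 0, 0],
    [0, 0, 0],
    [0, 0, 0],
    [0, 0, 0],
    [0, 0, 0],
    [0, 0, 0],
  ],
  xyz=[
    [1.9, 5, 2],
    [3.8, 10, 4],
    [5.6, 15, 6],
    [7.5, 20, 8],
    [9.4, 24.7, 10.7],
    [9.4, 24.7, 14],
    [9.4, 24.7, 16.7],
    [9.4, 24.2, 16.7],
  ],
  jaw=[0, 0, 0, 0, 0, 0, 0, 0],
)

```text
time_s: 11.4
eef_pos: [0.3766, -0.3109, 0.0766]
eef_rot: [-0.002, 0.99, -0.138, -0.001]
wrist_force: [-0.3, -0.3, 0.8]
opening: -0.001
grasp_force: 0.0
```

Emit:
send_rows(
  dr=[
    [0, 0, 0],
    [0, 0, 0],
    [0, 0, 0],
    [0, 0, 0],
    [0, 0, 0],
    [0, 0, 0],
    [0, 0, 0],
    [0, 0, 0],
  ],
  xyz=[
    [0, -0.4, 0],
    [-0.1, -0.7, 0],
    [-0.3, -1.0, 0],
    [-0.5, -1.2, 0],
    [-0.6, -1.4, 0],
    [-0.7, -1.6, 0],
    [-0.8, -1.8, 0],
    [-0.9, -2, 0],
  ],
  jaw=[0, 0, 0, 0, 0, 0, 0, 0],
)

```text
time_s: 12.4
eef_pos: [0.3739, -0.2921, 0.079]
eef_rot: [0.002, 0.991, -0.137, -0.0]
wrist_force: [-6.7, -9.5, -5.9]
opening: -0.001
grasp_force: 5.7
```

```bash
cat > where.py <<'E'
from plan import *
def where(k,nyaw,off,im=None):
    o,R=tool(); n=np.array([np.cos(nyaw),np.sin(nyaw)])
    ts=np.arange(0,2.6,.002); e=[(knob(k,t)-o['eef_pos'][:2])@n-off for t in ts]
    s=[t for t,a,b in zip(ts,e[:-1],e[1:]) if a*b<=0]
    f=R.inv().apply(o['wrist_force'])
    t=s[0] if s else np.nan
    lev=ph-k*np.pi/2+np.radians(55)-t; tan=np.array([np.sin(lev),-np.cos(lev)])
    print('th',s,'tcp',o['eef_pos'].round(4),'f tool',f.round(1),'tangential',-(o['wrist_force'][:2]@tan).round(1),'t',o['time_s'])
    return o
E
python3 - <<'E'
from where import *
n=np.radians(73.7); where(2,n,.0207)
p=push(0,.67,.031,np.radians(-106.3),.079); print(rows([p]))
print(rows([push(0,t,.0207,np.radians(-106.3),.079) for t in (.67,.8,.9,1,1.1)],p))
E
```

```text
th [np.float64(0.93)] tcp [ 0.3739 -0.2921  0.079 ] f tool [-3.9 11.   6. ] tangential 8.8 t 12.4
[[17.78, -12.78, -0.05]]
[[-0.01, 1.03, 0.01], [0.27, 1.47, 0.01], [0.44, 1.83, 0.01], [0.58, 2.2, 0.01], [0.68, 2.59, 0.01]]
```

Emit:
send_rows(
  dr=[
    [0, 0, 0],
    [0, 0, 0],
    [0, 0, 0],
    [0, 0, 0],
    [0, 0, 0],
    [0, 0, 0],
    [0, 0, 0],
    [0, 0, 0],
  ],
  xyz=[
    [-0.2, 1, 0],
    [0, 1, -5.5],
    [4.5, -2.5, -6],
    [9, -6, -6],
    [13.5, -9.5, -6],
    [17.8, -12.8, -6],
    [17.8, -12.8, -3],
    [17.8, -12.8, 0],
  ],
  jaw=[0, 0, 0, 0, 0, 0, 0, 0],
)

```text
time_s: 13.4
eef_pos: [0.5822, -0.2151, 0.0786]
eef_rot: [0.0, 0.991, -0.137, 0.001]
wrist_force: [-0.0, 0.6, 0.5]
opening: -0.003
grasp_force: 0.0
```

Emit:
send_rows(
  dr=[
    [0, 0, 0],
    [0, 0, 0],
    [0, 0, 0],
    [0, 0, 0],
    [0, 0, 0],
    [0, 0, 0],
    [0, 0, 0],
    [0, 0, 0],
  ],
  xyz=[
    [0, 0.7, 0],
    [0.1, 1.1, 0],
    [0.3, 1.4, 0],
    [0.4, 1.6, 0],
    [0.5, 1.8, 0],
    [0.5, 2, 0],
    [0.6, 2.2, 0],
    [0.6, 2.4, 0],
  ],
  jaw=[0, 0, 0, 0, 0, 0, 0, 0],
)

```text
time_s: 14.4
eef_pos: [0.5817, -0.2383, 0.0791]
eef_rot: [-0.002, 0.99, -0.138, 0.002]
wrist_force: [7.1, 10.2, -6.9]
opening: 0.004
grasp_force: 5.7
```

Run:
```python
from where import *
n=np.radians(-106.3); where(0,n,.0207)
im=snap('top','t6.png'); print(knobs(im))
n=np.radians(73.7)
p=push(2,.9,.031,n,.076); print(rows([p]))
print(rows([push(2,t,.0207,n,.076) for t in (.95,1.05,1.15,1.25,1.35,1.45,1.6)],p))
```

```text
th [np.float64(0.93)] tcp [ 0.5817 -0.2383  0.0791] f tool [  4.1 -11.7   7. ] tangential 9.4 t 14.4
[(0, np.float64(0.24), array([ 0.5618, -0.2329]), np.float32(78.925606)), (1, np.float64(0.77), array([ 0.4913, -0.3601]), np.float32(68.15785)), (2, np.float64(0.86), array([ 0.3813, -0.2756]), np.float32(49.725647)), (3, np.float64(0.37), array([ 0.4489, -0.1769]), np.float32(116.685425))]
[[-18.35, 11.98, 0.22]]
[[-0.07, -1.22, 0.0], [-0.19, -1.6, 0.01], [-0.27, -1.99, 0.01], [-0.31, -2.39, 0.01], [-0.31, -2.79, 0.01], [-0.27, -3.18, 0.01], [-0.14, -3.77, 0.02]]
```

Emit:
send_rows(
  dr=[
    [0, 0, 0],
    [0, 0, 0],
    [0, 0, 0],
    [0, 0, 0],
    [0, 0, 0],
    [0, 0, 0],
    [0, 0, 0],
    [0, 0, 0],
  ],
  xyz=[
    [0, 0.1, 0],
    [0, 0.2, 0],
    [0.1, 0.3, 0],
    [0.1, 0.4, 0],
    [0.1, 0.5, 0],
    [0.1, 0.5, 0],
    [0.1, 0.5, 0],
    [0.1, 0.5, 0],
  ],
  jaw=[0, 0, 0, 0, 0, 0, 0, 0],
)

```text
time_s: 15.45
eef_pos: [0.5812, -0.2439, 0.0794]
eef_rot: [-0.001, 0.99, -0.138, 0.002]
wrist_force: [5.8, 8.2, -5.9]
opening: -0.001
grasp_force: 4.8
```

Run:
```python
from where import *
n=np.radians(-106.3); where(0,n,.0207)
n=np.radians(73.7)
p=push(2,.9,.031,n,.076); print(rows([p]))
```

```text
th [np.float64(1.074)] tcp [ 0.5812 -0.2439  0.0794] f tool [ 3.4 -9.4  5.9] tangential 8.4 t 15.45
[[-18.46, 11.46, 0.25]]
```

Emit:
send_rows(
  dr=[
    [0, 0, 0],
    [0, 0, 0],
    [0, 0, 0],
    [0, 0, 0],
    [0, 0, 0],
    [0, 0, 0],
    [0, 0, 0],
    [0, 0, 0],
  ],
  xyz=[
    [0, -1, 0],
    [0, -1, -5.5],
    [-4.5, 2.5, -6],
    [-9, 5.5, -6],
    [-13.5, 8.5, -6],
    [-18.4, 11.5, -6],
    [-18.4, 11.5, -3],
    [-18.4, 11.5, 0.1],
  ],
  jaw=[0, 0, 0, 0, 0, 0, 0, 0],
)

```text
time_s: 16.45
eef_pos: [0.3715, -0.3083, 0.0792]
eef_rot: [0.002, 0.99, -0.139, 0.002]
wrist_force: [-0.1, -0.0, 0.1]
opening: -0.005
grasp_force: 0.0
```

Emit:
send_rows(
  dr=[
    [0, 0, 0],
    [0, 0, 0],
    [0, 0, 0],
    [0, 0, 0],
    [0, 0, 0],
    [0, 0, 0],
    [0, 0, 0],
    [0, 0, 0],
  ],
  xyz=[
    [0, -0.7, 0],
    [0, -1, 0],
    [-0.1, -1.3, 0],
    [-0.2, -1.5, 0],
    [-0.2, -1.7, 0],
    [-0.2, -1.9, 0],
    [-0.2, -2, 0],
    [-0.2, -2, 0],
  ],
  jaw=[0, 0, 0, 0, 0, 0, 0, 0],
)

```text
time_s: 17.45
eef_pos: [0.3741, -0.2877, 0.0782]
eef_rot: [0.002, 0.99, -0.138, -0.001]
wrist_force: [-6.5, -6.0, 3.1]
opening: -0.001
grasp_force: 4.2
```

Run:
```python
from where import *
n=np.radians(73.7); where(2,n,.0207)
```

```text
th [np.float64(1.046)] tcp [ 0.3741 -0.2877  0.0782] f tool [-4.6  7.6 -3. ] tangential 6.2 t 17.45
```

Emit:
send_rows(
  dr=[
    [0, 0, 0],
    [0, 0, 0],
    [0, 0, 0],
    [0, 0, 0],
    [0, 0, 0],
    [0, 0, 0],
    [0, 0, 0],
    [0, 0, 0],
  ],
  xyz=[
    [0, -0.1, 0],
    [0, -0.2, 0],
    [0, -0.3, 0],
    [0, -0.4, 0],
    [-0.1, -0.5, 0],
    [-0.1, -0.6, 0],
    [-0.1, -0.6, 0],
    [-0.1, -0.6, 0],
  ],
  jaw=[0, 0, 0, 0, 0, 0, 0, 0],
)

```text
time_s: 18.45
eef_pos: [0.3741, -0.2812, 0.0776]
eef_rot: [0.001, 0.99, -0.138, -0.001]
wrist_force: [-7.8, -6.8, 0.1]
opening: 0.002
grasp_force: 4.5
```

Run:
```python
from where import *
n=np.radians(73.7); where(2,n,.0207)
```

```text
th [np.float64(1.204)] tcp [ 0.3741 -0.2812  0.0776] f tool [-5.6  8.7 -0.1] tangential 8.1 t 18.45
```

Emit:
send_rows(
  dr=[
    [0, 0, 0],
    [0, 0, 0],
    [0, 0, 0],
    [0, 0, 0],
    [0, 0, 0],
    [0, 0, 0],
    [0, 0, 0],
    [0, 0, 0],
  ],
  xyz=[
    [0, -0.1, 0],
    [0, -0.2, 0],
    [0, -0.3, 0],
    [0, -0.4, 0],
    [0, -0.5, 0],
    [0, -0.5, 0],
    [0, -0.5, 0],
    [0, -0.5, 0],
  ],
  jaw=[0, 0, 0, 0, 0, 0, 0, 0],
)

```text
time_s: 19.45
eef_pos: [0.3751, -0.2759, 0.0772]
eef_rot: [0.001, 0.991, -0.137, -0.002]
wrist_force: [-9.8, -7.4, -0.9]
opening: -0.003
grasp_force: 4.4
```

Run:
```python
from where import *
n=np.radians(73.7); where(2,n,.0207)
n=np.radians(-106.3)
p=push(0,1.05,.031,n,.076); print(rows([p]))
print(rows([push(0,t,.0207,n,.076) for t in (1.05,1.15,1.25,1.35,1.45,1.6)],p))
```

```text
th [np.float64(1.336)] tcp [ 0.3751 -0.2759  0.0772] f tool [-7.4  9.7  0.9] tangential 10.0 t 19.45
[[18.75, -9.83, 0.03]]
[[-0.01, 1.03, 0.0], [0.07, 1.42, 0.0], [0.11, 1.82, 0.0], [0.11, 2.22, 0.0], [0.07, 2.62, 0.01], [-0.06, 3.2, 0.01]]
```

Emit:
send_rows(
  dr=[
    [0, 0, 0],
    [0, 0, 0],
    [0, 0, 0],
    [0, 0, 0],
    [0, 0, 0],
    [0, 0, 0],
    [0, 0, 0],
    [0, 0, 0],
  ],
  xyz=[
    [0, 1, 0],
    [0, 1, -5.5],
    [4.5, -2, -6],
    [9, -4.5, -6],
    [14, -7, -6],
    [18.8, -9.8, -6],
    [18.8, -9.8, -3],
    [18.8, -9.8, 0.1],
  ],
  jaw=[0, 0, 0, 0, 0, 0, 0, 0],
)

```text
time_s: 20.45
eef_pos: [0.5857, -0.2319, 0.076]
eef_rot: [0.0, 0.991, -0.137, 0.001]
wrist_force: [-0.3, 0.4, 0.5]
opening: -0.006
grasp_force: 0.0
```

Emit:
send_rows(
  dr=[
    [0, 0, 0],
    [0, 0, 0],
    [0, 0, 0],
    [0, 0, 0],
    [0, 0, 0],
    [0, 0, 0],
    [0, 0, 0],
    [0, 0, 0],
  ],
  xyz=[
    [0, 0.6, 0],
    [0, 0.9, 0],
    [0, 1.1, 0],
    [0, 1.3, 0],
    [0.1, 1.5, 0],
    [0.1, 1.6, 0],
    [0.1, 1.6, 0],
    [0.1, 1.6, 0],
  ],
  jaw=[0, 0, 0, 0, 0, 0, 0, 0],
)

```text
time_s: 21.45
eef_pos: [0.5824, -0.2469, 0.0777]
eef_rot: [-0.001, 0.99, -0.138, 0.001]
wrist_force: [4.2, 6.5, 0.0]
opening: 0.0
grasp_force: 3.4
```

Run:
```python
from where import *
n=np.radians(-106.3); where(0,n,.0207)
```

```text
th [np.float64(1.1420000000000001)] tcp [ 0.5824 -0.2469  0.0777] f tool [ 2.2 -7.4 -0. ] tangential 6.9 t 21.45
```

Emit:
send_rows(
  dr=[
    [0, 0, 0],
    [0, 0, 0],
    [0, 0, 0],
    [0, 0, 0],
    [0, 0, 0],
    [0, 0, 0],
    [0, 0, 0],
    [0, 0, 0],
  ],
  xyz=[
    [0, 0.1, 0],
    [0, 0.2, 0],
    [0, 0.3, 0],
    [0, 0.4, 0],
    [0, 0.5, 0],
    [0, 0.6, 0],
    [0, 0.6, 0],
    [0, 0.6, 0],
  ],
  jaw=[0, 0, 0, 0, 0, 0, 0, 0],
)

```text
time_s: 22.45
eef_pos: [0.5817, -0.2523, 0.0775]
eef_rot: [-0.001, 0.99, -0.138, 0.002]
wrist_force: [9.0, 6.1, -2.9]
opening: -0.001
grasp_force: 4.4
```

Run:
```python
from where import *
n=np.radians(-106.3); where(0,n,.0207)
```

```text
th [np.float64(1.276)] tcp [ 0.5817 -0.2523  0.0775] f tool [ 7.  -8.3  3. ] tangential 8.1 t 22.45
```

Emit:
send_rows(
  dr=[
    [0, 0, 0],
    [0, 0, 0],
    [0, 0, 0],
    [0, 0, 0],
    [0, 0, 0],
    [0, 0, 0],
    [0, 0, 0],
    [0, 0, 0],
  ],
  xyz=[
    [0, 0.1, 0],
    [0, 0.2, 0],
    [0, 0.3, 0],
    [0, 0.4, 0],
    [0, 0.5, 0],
    [0, 0.5, 0],
    [0, 0.5, 0],
    [0, 0.5, 0],
  ],
  jaw=[0, 0, 0, 0, 0, 0, 0, 0],
)

```text
time_s: 23.45
eef_pos: [0.5801, -0.2569, 0.0773]
eef_rot: [-0.001, 0.99, -0.138, 0.002]
wrist_force: [8.1, 6.1, -4.3]
opening: -0.001
grasp_force: 4.5
```

Run:
```python
from where import *
n=np.radians(-106.3); where(0,n,.0207)
```

```text
th [np.float64(1.3980000000000001)] tcp [ 0.5801 -0.2569  0.0773] f tool [ 6.2 -8.   4.3] tangential 8.6 t 23.45
```

Emit:
send_rows(
  dr=[
    [0, 0, 0],
    [0, 0, 0],
    [0, 0, 0],
    [0, 0, 0],
    [0, 0, 0],
    [0, 0, 0],
    [0, 0, 0],
    [0, 0, 0],
  ],
  xyz=[
    [0, 0.1, 0],
    [0, 0.2, 0],
    [0, 0.3, 0],
    [-0.1, 0.4, 0],
    [-0.1, 0.5, 0],
    [-0.1, 0.5, 0],
    [-0.1, 0.5, 0],
    [-0.1, 0.5, 0],
  ],
  jaw=[0, 0, 0, 0, 0, 0, 0, 0],
)

```text
time_s: 24.45
eef_pos: [0.5774, -0.2612, 0.0771]
eef_rot: [-0.001, 0.99, -0.138, 0.002]
wrist_force: [7.0, 7.4, -3.3]
opening: 0.001
grasp_force: 4.5
```

Run:
```python
from where import *
n=np.radians(-106.3); where(0,n,.0207)
n=np.radians(73.7)
p=push(2,1.3,.031,n,.075); print(rows([p]))
print(rows([push(2,t,.0207,n,.075) for t in (1.3,1.35,1.45,1.55,1.65,1.75,1.9)],p))
```

```text
th [np.float64(1.522)] tcp [ 0.5774 -0.2612  0.0771] f tool [ 4.7 -9.   3.4] tangential 9.8 t 24.45
[[-18.89, 8.12, 0.13]]
[[0.01, -1.03, 0.0], [0.01, -1.23, 0.0], [0.05, -1.63, 0.01], [0.13, -2.02, 0.01], [0.25, -2.4, 0.01], [0.4, -2.77, 0.01], [0.7, -3.29, 0.01]]
```

Emit:
send_rows(
  dr=[
    [0, 0, 0],
    [0, 0, 0],
    [0, 0, 0],
    [0, 0, 0],
    [0, 0, 0],
    [0, 0, 0],
    [0, 0, 0],
    [0, 0, 0],
  ],
  xyz=[
    [0, -1, 0],
    [0, -1, -5.5],
    [-4.5, 1.5, -6],
    [-9, 3.5, -6],
    [-14, 5.5, -6],
    [-18.9, 8.1, -6],
    [-18.9, 8.1, -3],
    [-18.9, 8.1, 0.1],
  ],
  jaw=[0, 0, 0, 0, 0, 0, 0, 0],
)

```text
time_s: 25.45
eef_pos: [0.3718, -0.2909, 0.0764]
eef_rot: [0.002, 0.99, -0.139, 0.001]
wrist_force: [0.5, -0.6, -0.7]
opening: 0.002
grasp_force: 0.0
```

Emit:
send_rows(
  dr=[
    [0, 0, 0],
    [0, 0, 0],
    [0, 0, 0],
    [0, 0, 0],
    [0, 0, 0],
    [0, 0, 0],
    [0, 0, 0],
    [0, 0, 0],
  ],
  xyz=[
    [0, -0.6, 0],
    [0, -0.9, 0],
    [0, -1.1, 0],
    [0, -1.3, 0],
    [0, -1.4, 0],
    [0, -1.5, 0],
    [0, -1.5, 0],
    [0, -1.5, 0],
  ],
  jaw=[0, 0, 0, 0, 0, 0, 0, 0],
)

```text
time_s: 26.45
eef_pos: [0.3762, -0.2763, 0.076]
eef_rot: [0.001, 0.99, -0.138, 0.001]
wrist_force: [-1.5, -5.0, 2.7]
opening: 0.002
grasp_force: 2.6
```

Run:
```python
from where import *
n=np.radians(73.7); where(2,n,.0207)
im=snap('top','t7.png'); print(knobs(im))
```

```text
th [np.float64(1.336)] tcp [ 0.3762 -0.2763  0.076 ] f tool [-0.1  5.3 -2.7] tangential 5.3 t 26.45
[(0, np.float64(1.54), array([ 0.5684, -0.2809]), np.float32(79.3179)), (1, np.float64(0.77), array([ 0.4913, -0.3601]), np.float32(68.192894)), (2, np.float64(2.35), array([ 0.4107, -0.2301]), np.float32(118.23504)), (3, np.float64(0.63), array([ 0.4577, -0.1717]), np.float32(70.872665))]
```

Emit:
send_rows(
  dr=[
    [0, 0, 0],
    [0, 0, 0],
    [0, 0, 0],
    [0, 0, 0],
    [0, 0, 0],
    [0, 0, 0],
    [0, 0, 0],
    [0, 0, 0],
  ],
  xyz=[
    [0, -0.1, 0],
    [0, -0.2, 0],
    [0, -0.3, 0],
    [0.1, -0.4, 0],
    [0.1, -0.5, 0],
    [0.1, -0.5, 0],
    [0.1, -0.5, 0],
    [0.1, -0.5, 0],
  ],
  jaw=[0, 0, 0, 0, 0, 0, 0, 0],
)

```text
time_s: 27.5
eef_pos: [0.3775, -0.2714, 0.0755]
eef_rot: [0.001, 0.99, -0.138, -0.001]
wrist_force: [-5.3, -4.9, 1.2]
opening: 0.001
grasp_force: 3.3
```

Run:
```python
from where import *
n=np.radians(73.7); where(2,n,.0207)
```

```text
th [np.float64(1.464)] tcp [ 0.3775 -0.2714  0.0755] f tool [-3.8  6.2 -1.2] tangential 6.7 t 27.5
```

Emit:
send_rows(
  dr=[
    [0, 0, 0],
    [0, 0, 0],
    [0, 0, 0],
    [0, 0, 0],
    [0, 0, 0],
    [0, 0, 0],
    [0, 0, 0],
    [0, 0, 0],
  ],
  xyz=[
    [0, -0.1, 0],
    [0, -0.2, 0],
    [0.1, -0.3, 0],
    [0.1, -0.4, 0],
    [0.1, -0.5, 0],
    [0.2, -0.6, 0],
    [0.2, -0.6, 0],
    [0.2, -0.6, 0],
  ],
  jaw=[0, 0, 0, 0, 0, 0, 0, 0],
)

```text
time_s: 28.5
eef_pos: [0.3805, -0.2659, 0.075]
eef_rot: [0.001, 0.99, -0.138, -0.001]
wrist_force: [-6.4, -5.9, -1.0]
opening: 0.002
grasp_force: 3.9
```

Run:
```python
from where import *
n=np.radians(73.7); where(2,n,.0207)
```

```text
th [np.float64(1.622)] tcp [ 0.3805 -0.2659  0.075 ] f tool [-4.5  7.4  1. ] tangential 8.5 t 28.5
```

Emit:
send_rows(
  dr=[
    [0, 0, 0],
    [0, 0, 0],
    [0, 0, 0],
    [0, 0, 0],
    [0, 0, 0],
    [0, 0, 0],
    [0, 0, 0],
    [0, 0, 0],
  ],
  xyz=[
    [0, -0.1, 0],
    [0.1, -0.2, 0],
    [0.1, -0.3, 0],
    [0.2, -0.4, 0],
    [0.2, -0.5, 0],
    [0.2, -0.5, 0],
    [0.2, -0.5, 0],
    [0.2, -0.5, 0],
  ],
  jaw=[0, 0, 0, 0, 0, 0, 0, 0],
)

```text
time_s: 29.5
eef_pos: [0.3835, -0.2619, 0.0749]
eef_rot: [0.001, 0.99, -0.138, -0.002]
wrist_force: [-8.1, -8.6, -1.6]
opening: -0.006
grasp_force: 5.1
```

Run:
```python
from where import *
n=np.radians(73.7); where(2,n,.0207)
n=np.radians(-106.3)
p=push(0,1.52,.031,n,.073); print(rows([p]))
print(rows([push(0,t,.0207,n,.073) for t in (1.52,1.6,1.7,1.8,1.9,2,2.1)],p))
```

```text
th [np.float64(1.744)] tcp [ 0.3835 -0.2619  0.0749] f tool [-5.4 10.5  1.7] tangential 11.8 t 29.5
[[18.35, -6.4, 0.12]]
[[-0.01, 1.03, 0.0], [-0.09, 1.34, 0.0], [-0.23, 1.72, 0.0], [-0.4, 2.08, 0.01], [-0.61, 2.42, 0.01], [-0.85, 2.74, 0.01], [-1.12, 3.03, 0.01]]
```

Emit:
send_rows(
  dr=[
    [0, 0, 0],
    [0, 0, 0],
    [0, 0, 0],
    [0, 0, 0],
    [0, 0, 0],
    [0, 0, 0],
    [0, 0, 0],
    [0, 0, 0],
  ],
  xyz=[
    [-0.3, 1, 0],
    [-0.3, 1, -5.5],
    [4.5, -1, -6],
    [9, -3, -6],
    [14, -5, -6],
    [18.4, -6.4, -6],
    [18.4, -6.4, -3],
    [18.4, -6.4, 0],
  ],
  jaw=[0, 0, 0, 0, 0, 0, 0, 0],
)

```text
time_s: 30.5
eef_pos: [0.5802, -0.2493, 0.0744]
eef_rot: [-0.0, 0.99, -0.138, 0.0]
wrist_force: [-0.7, -0.4, -1.1]
opening: -0.002
grasp_force: 0.0
```

Emit:
send_rows(
  dr=[
    [0, 0, 0],
    [0, 0, 0],
    [0, 0, 0],
    [0, 0, 0],
    [0, 0, 0],
    [0, 0, 0],
    [0, 0, 0],
    [0, 0, 0],
  ],
  xyz=[
    [0, 0.6, 0],
    [0, 0.9, 0],
    [0, 1.1, 0],
    [0, 1.3, 0],
    [-0.1, 1.5, 0],
    [-0.1, 1.6, 0],
    [-0.1, 1.7, 0],
    [-0.1, 1.7, 0],
  ],
  jaw=[0, 0, 0, 0, 0, 0, 0, 0],
)

```text
time_s: 31.5
eef_pos: [0.5759, -0.2637, 0.0767]
eef_rot: [-0.001, 0.99, -0.138, 0.002]
wrist_force: [6.0, 9.2, 0.3]
opening: 0.003
grasp_force: 5.4
```

Run:
```python
from where import *
n=np.radians(-106.3); where(0,n,.0207)
```

```text
th [np.float64(1.594)] tcp [ 0.5759 -0.2637  0.0767] f tool [  3.3 -10.5  -0.3] tangential 11.0 t 31.5
```

Emit:
send_rows(
  dr=[
    [0, 0, 0],
    [0, 0, 0],
    [0, 0, 0],
    [0, 0, 0],
    [0, 0, 0],
    [0, 0, 0],
    [0, 0, 0],
    [0, 0, 0],
  ],
  xyz=[
    [0, 0.1, 0],
    [0, 0.1, 0],
    [0, 0.2, 0],
    [0, 0.2, 0],
    [0, 0.2, 0],
    [0, 0.2, 0],
    [0, 0.2, 0],
    [0, 0.2, 0],
  ],
  jaw=[0, 0, 0, 0, 0, 0, 0, 0],
)

```text
time_s: 32.5
eef_pos: [0.5751, -0.2654, 0.0764]
eef_rot: [-0.002, 0.99, -0.138, 0.001]
wrist_force: [6.1, 9.0, -0.1]
opening: -0.005
grasp_force: 5.3
```

Run:
```python
from where import *
n=np.radians(-106.3); where(0,n,.0207)
```

```text
th [np.float64(1.6420000000000001)] tcp [ 0.5751 -0.2654  0.0764] f tool [  3.4 -10.3   0.1] tangential 10.9 t 32.5
```

Emit:
send_rows(
  dr=[
    [0, 0, 0],
    [0, 0, 0],
    [0, 0, 0],
    [0, 0, 0],
    [0, 0, 0],
    [0, 0, 0],
    [0, 0, 0],
    [0, 0, 0],
  ],
  xyz=[
    [0, 0.1, 0],
    [0, 0.1, 0],
    [0, 0.2, 0],
    [0, 0.2, 0],
    [-0.1, 0.3, 0],
    [-0.1, 0.3, 0],
    [-0.1, 0.3, 0],
    [-0.1, 0.3, 0],
  ],
  jaw=[0, 0, 0, 0, 0, 0, 0, 0],
)

```text
time_s: 33.5
eef_pos: [0.5739, -0.2673, 0.0764]
eef_rot: [-0.002, 0.99, -0.138, 0.002]
wrist_force: [8.6, 11.7, -1.2]
opening: -0.002
grasp_force: 6.8
```

Run:
```python
from where import *
n=np.radians(-106.3); where(0,n,.0207)
n=np.radians(163.7)
p=push(1,.77,.030,n,.076); print(rows([p]))
print(rows([push(1,t,.019,n,.076) for t in (.77,.9,1,1.1,1.2,1.3,1.4,1.5,1.6)],p))
```

```text
th [np.float64(1.702)] tcp [ 0.5739 -0.2673  0.0764] f tool [  5.  -13.6   1.3] tangential 14.5 t 33.5
[[-2.43, 11.21, -0.02]]
[[-1.1, -0.01, -0.0], [-1.56, 0.23, -0.01], [-1.94, 0.36, -0.01], [-2.33, 0.46, -0.01], [-2.72, 0.53, -0.01], [-3.12, 0.55, -0.01], [-3.52, 0.53, -0.01], [-3.92, 0.47, -0.01], [-4.3, 0.37, -0.02]]
```

Run:
```python
from where import *
n=np.radians(73.7)
p=push(2,1.74,.027,n,.074); print(rows([p]))
print(rows([push(2,t,.0207,n,.074) for t in (1.74,1.8,1.85,1.9)],p))
```

```text
[[-18.34, 5.33, 0.15]]
[[0.01, -0.63, 0.0], [0.11, -0.84, 0.0], [0.21, -1.02, 0.01], [0.32, -1.19, 0.01]]
```

Emit:
send_rows(
  dr=[
    [0, 0, 0],
    [0, 0, 0],
    [0, 0, 0],
    [0, 0, 0],
    [0, 0, 0],
    [0, 0, 0],
    [0, 0, 0],
    [0, 0, 0],
  ],
  xyz=[
    [0.2, -1, 0],
    [0.2, -1, -5.5],
    [-4.5, 1, -6],
    [-9, 3, -6],
    [-14, 4.5, -6],
    [-18.3, 5.6, -6],
    [-18.3, 5.6, -3],
    [-18.3, 5.4, 0.1],
  ],
  jaw=[0, 0, 0, 0, 0, 0, 0, 0],
)

```text
time_s: 34.5
eef_pos: [0.3811, -0.2737, 0.0754]
eef_rot: [0.002, 0.99, -0.139, 0.002]
wrist_force: [0.1, -0.2, 0.3]
opening: -0.002
grasp_force: 0.0
```

Emit:
send_rows(
  dr=[
    [0, 0, 0],
    [0, 0, 0],
    [0, 0, 0],
    [0, 0, 0],
    [0, 0, 0],
    [0, 0, 0],
    [0, 0, 0],
    [0, 0, 0],
  ],
  xyz=[
    [0, -0.3, 0],
    [0, -0.4, 0],
    [0, -0.5, 0],
    [0, -0.6, 0],
    [0.1, -0.7, 0],
    [0.1, -0.8, 0],
    [0.1, -0.9, 0],
    [0.1, -0.9, 0],
  ],
  jaw=[0, 0, 0, 0, 0, 0, 0, 0],
)

```text
time_s: 35.5
eef_pos: [0.3842, -0.2636, 0.0742]
eef_rot: [-0.0, 0.99, -0.138, -0.0]
wrist_force: [0.6, -0.2, -0.1]
opening: 0.0
grasp_force: 0.0
```

Run:
```python
from where import *
n=np.radians(73.7); where(2,n,.0207)
n=np.radians(163.7)
p=push(1,.77,.030,n,.077); print(rows([p]))
```

```text
th [np.float64(1.706)] tcp [ 0.3842 -0.2636  0.0742] f tool [0.6 0.1 0.1] tangential -0.2 t 35.5
[[15.91, 6.39, -0.28]]
```

No contact yet, so I'll move up to it.

Emit:
send_rows(
  dr=[
    [0, 0, 0],
    [0, 0, 0],
    [0, 0, 0],
    [0, 0, 0],
    [0, 0, 0],
    [0, 0, 0],
    [0, 0, 0],
    [0, 0, 0],
  ],
  xyz=[
    [0, -0.1, 0],
    [0, -0.1, 0],
    [0, -0.2, 0],
    [0, -0.2, 0],
    [0, -0.25, 0],
    [0, -0.25, 0],
    [0, -0.25, 0],
    [0, -0.25, 0],
  ],
  jaw=[0, 0, 0, 0, 0, 0, 0, 0],
)

```text
time_s: 36.5
eef_pos: [0.3847, -0.2626, 0.0745]
eef_rot: [0.001, 0.99, -0.138, 0.0]
wrist_force: [-4.2, -6.1, -1.3]
opening: -0.003
grasp_force: 3.8
```

Run:
```python
from where import *
n=np.radians(73.7); where(2,n,.0207)
n=np.radians(163.7)
p=push(1,.77,.030,n,.077); print(rows([p]))
```

```text
th [np.float64(1.736)] tcp [ 0.3847 -0.2626  0.0745] f tool [-2.4  7.   1.4] tangential 7.3 t 36.5
[[15.9, 6.49, -0.23]]
```

Emit:
send_rows(
  dr=[
    [0, 0, 0],
    [0, 0, 0],
    [0, 0, 0],
    [0, 0, 0],
    [0, 0, 0],
    [0, 0, 0],
    [0, 0, 0],
    [0, 0, 0],
  ],
  xyz=[
    [0, -0.1, 0],
    [0, -0.1, 0],
    [0, -0.1, 0],
    [0, -0.15, 0],
    [0, -0.15, 0],
    [0, -0.15, 0],
    [0, -0.15, 0],
    [0, -0.15, 0],
  ],
  jaw=[0, 0, 0, 0, 0, 0, 0, 0],
)

```text
time_s: 37.5
eef_pos: [0.385, -0.2622, 0.0746]
eef_rot: [0.002, 0.99, -0.138, 0.0]
wrist_force: [-4.8, -11.3, -3.5]
opening: -0.002
grasp_force: 5.9
```

Run:
```python
from where import *
n=np.radians(73.7); where(2,n,.0207)
n=np.radians(163.7)
p=push(1,.77,.030,n,.077); print(rows([p]))
```

```text
th [np.float64(1.75)] tcp [ 0.385  -0.2622  0.0746] f tool [-1.5 12.2  3.5] tangential 11.7 t 37.5
[[15.88, 6.55, -0.2]]
```

Emit:
send_rows(
  dr=[
    [0, 0, 0],
    [0, 0, 0],
    [0, 0, 0],
    [0, 0, 0],
    [0, 0, 0],
    [0, 0, 0],
    [0, 0, 0],
    [0, 0, 0],
  ],
  xyz=[
    [-0.3, 1, 0],
    [-0.3, 1, -5.5],
    [5, 3, -6],
    [10.5, 5, -6],
    [15.9, 6.5, -6],
    [15.9, 6.5, -3],
    [15.9, 6.5, -0.2],
    [15.5, 6.5, -0.2],
  ],
  jaw=[0, 0, 0, 0, 0, 0, 0, 0],
)

```text
time_s: 38.5
eef_pos: [0.515, -0.3629, 0.0732]
eef_rot: [-0.002, 0.99, -0.138, -0.002]
wrist_force: [-0.5, 0.3, 0.1]
opening: 0.001
grasp_force: 0.0
```

Emit:
send_rows(
  dr=[
    [0, 0, 0],
    [0, 0, 0],
    [0, 0, 0],
    [0, 0, 0],
    [0, 0, 0],
    [0, 0, 0],
    [0, 0, 0],
    [0, 0, 0],
  ],
  xyz=[
    [-0.4, 0, 0],
    [-0.7, 0, 0],
    [-1, 0.2, 0],
    [-1.3, 0.3, 0],
    [-1.6, 0.4, 0],
    [-1.9, 0.4, 0],
    [-2.2, 0.5, 0],
    [-2.4, 0.5, 0],
  ],
  jaw=[0, 0, 0, 0, 0, 0, 0, 0],
)

```text
time_s: 39.5
eef_pos: [0.494, -0.3655, 0.0787]
eef_rot: [0.003, 0.99, -0.138, 0.003]
wrist_force: [6.2, -5.2, -5.4]
opening: 0.002
grasp_force: 3.4
```

Run:
```python
from where import *
n=np.radians(163.7); where(1,n,.019)
print(rows([push(1,t,.019,n,.076) for t in (1.2,1.3,1.4,1.5,1.6,1.7)]))
```

```text
th [np.float64(1.16)] tcp [ 0.494  -0.3655  0.0787] f tool [7.4 3.3 5.5] tangential 6.8 t 39.5
[[-0.16, 0.11, 0.27], [-0.55, 0.13, 0.27], [-0.95, 0.11, 0.27], [-1.35, 0.05, 0.26], [-1.74, -0.04, 0.26], [-2.11, -0.18, 0.26]]
```

Emit:
send_rows(
  dr=[
    [0, 0, 0],
    [0, 0, 0],
    [0, 0, 0],
    [0, 0, 0],
    [0, 0, 0],
    [0, 0, 0],
    [0, 0, 0],
    [0, 0, 0],
  ],
  xyz=[
    [-0.1, 0, 0.1],
    [-0.2, 0, 0.1],
    [-0.4, 0.1, 0.2],
    [-0.5, 0.1, 0.2],
    [-0.6, 0.1, 0.2],
    [-0.8, 0.1, 0.2],
    [-0.8, 0.1, 0.2],
    [-0.8, 0.1, 0.2],
  ],
  jaw=[0, 0, 0, 0, 0, 0, 0, 0],
)

```text
time_s: 40.5
eef_pos: [0.486, -0.3645, 0.0772]
eef_rot: [0.003, 0.99, -0.138, 0.003]
wrist_force: [3.9, -4.9, -0.7]
opening: -0.001
grasp_force: 2.4
```

Run:
```python
from where import *
n=np.radians(163.7); where(1,n,.019)
```

```text
th [np.float64(1.36)] tcp [ 0.486  -0.3645  0.0772] f tool [5.1 3.6 0.8] tangential 5.3 t 40.5
```

Emit:
send_rows(
  dr=[
    [0, 0, 0],
    [0, 0, 0],
    [0, 0, 0],
    [0, 0, 0],
    [0, 0, 0],
    [0, 0, 0],
    [0, 0, 0],
    [0, 0, 0],
  ],
  xyz=[
    [-0.1, 0, 0],
    [-0.2, 0, 0.1],
    [-0.3, 0, 0.1],
    [-0.4, -0.1, 0.1],
    [-0.5, -0.1, 0.1],
    [-0.5, -0.1, 0.1],
    [-0.5, -0.1, 0.1],
    [-0.5, -0.1, 0.1],
  ],
  jaw=[0, 0, 0, 0, 0, 0, 0, 0],
)

```text
time_s: 41.5
eef_pos: [0.4815, -0.362, 0.0761]
eef_rot: [0.003, 0.99, -0.138, 0.003]
wrist_force: [3.3, -4.3, -1.3]
opening: 0.001
grasp_force: 2.3
```

Run:
```python
from where import *
n=np.radians(163.7); where(1,n,.019)
```

```text
th [np.float64(1.488)] tcp [ 0.4815 -0.362   0.0761] f tool [4.3 3.2 1.4] tangential 4.8 t 41.5
```

Emit:
send_rows(
  dr=[
    [0, 0, 0],
    [0, 0, 0],
    [0, 0, 0],
    [0, 0, 0],
    [0, 0, 0],
    [0, 0, 0],
    [0, 0, 0],
    [0, 0, 0],
  ],
  xyz=[
    [-0.1, 0, 0],
    [-0.2, 0, 0],
    [-0.3, -0.1, 0],
    [-0.4, -0.1, 0],
    [-0.5, -0.1, 0],
    [-0.5, -0.1, 0],
    [-0.5, -0.1, 0],
    [-0.5, -0.1, 0],
  ],
  jaw=[0, 0, 0, 0, 0, 0, 0, 0],
)

```text
time_s: 42.5
eef_pos: [0.4767, -0.3592, 0.0756]
eef_rot: [0.002, 0.99, -0.138, 0.003]
wrist_force: [4.6, -4.8, -2.4]
opening: 0.0
grasp_force: 2.4
```

Run:
```python
from where import *
n=np.radians(163.7); where(1,n,.019)
```

```text
th [np.float64(1.6260000000000001)] tcp [ 0.4767 -0.3592  0.0756] f tool [5.7 3.3 2.5] tangential 6.5 t 42.5
```

Emit:
send_rows(
  dr=[
    [0, 0, 0],
    [0, 0, 0],
    [0, 0, 0],
    [0, 0, 0],
    [0, 0, 0],
    [0, 0, 0],
    [0, 0, 0],
    [0, 0, 0],
  ],
  xyz=[
    [-0.1, 0, 0],
    [-0.2, 0, 0],
    [-0.3, -0.1, 0],
    [-0.4, -0.1, 0],
    [-0.4, -0.1, 0],
    [-0.4, -0.1, 0],
    [-0.4, -0.1, 0],
    [-0.4, -0.1, 0],
  ],
  jaw=[0, 0, 0, 0, 0, 0, 0, 0],
)

```text
time_s: 43.5
eef_pos: [0.4735, -0.3571, 0.0755]
eef_rot: [0.002, 0.99, -0.138, 0.003]
wrist_force: [5.7, -4.7, -4.6]
opening: -0.005
grasp_force: 3.3
```

Run:
```python
from where import *
n=np.radians(163.7); where(1,n,.019)
n=np.radians(-16.3)
p=push(3,.63,.032,n,.077); print(rows([p]))
print(rows([push(3,t,.019,n,.075) for t in (.63,.8,.95,1.1,1.2,1.3,1.4,1.5,1.6)],p))
```

```text
th [np.float64(1.724)] tcp [ 0.4735 -0.3571  0.0755] f tool [6.8 2.9 4.7] tangential 7.4 t 43.5
[[-9.78, -17.43, -0.27]]
[[1.3, 0.01, 0.21], [1.86, -0.37, 0.21], [2.41, -0.62, 0.21], [2.98, -0.78, 0.22], [3.38, -0.84, 0.22], [3.78, -0.87, 0.22], [4.18, -0.85, 0.22], [4.57, -0.79, 0.23], [4.96, -0.69, 0.23]]
```

Emit:
send_rows(
  dr=[
    [0, 0, 0],
    [0, 0, 0],
    [0, 0, 0],
    [0, 0, 0],
    [0, 0, 0],
    [0, 0, 0],
    [0, 0, 0],
    [0, 0, 0],
  ],
  xyz=[
    [-0.1, 0, 0],
    [-0.2, -0.1, 0],
    [-0.3, -0.1, 0],
    [-0.4, -0.2, 0],
    [-0.4, -0.2, 0],
    [-0.4, -0.2, 0],
    [-0.4, -0.2, 0],
    [-0.4, -0.2, 0],
  ],
  jaw=[0, 0, 0, 0, 0, 0, 0, 0],
)

```text
time_s: 44.5
eef_pos: [0.4709, -0.3547, 0.0758]
eef_rot: [0.003, 0.99, -0.138, 0.004]
wrist_force: [8.4, -4.9, -4.5]
opening: 0.001
grasp_force: 4.5
```

Run:
```python
from where import *
n=np.radians(163.7); where(1,n,.019)
n=np.radians(-16.3)
p=push(3,.63,.032,n,.077); print(rows([p]))
```

```text
th [np.float64(1.814)] tcp [ 0.4709 -0.3547  0.0758] f tool [9.4 2.4 4.6] tangential 9.4 t 44.5
[[-9.46, -17.27, -0.27]]
```

Emit:
send_rows(
  dr=[
    [0, 0, 0],
    [0, 0, 0],
    [0, 0, 0],
    [0, 0, 0],
    [0, 0, 0],
    [0, 0, 0],
    [0, 0, 0],
    [0, 0, 0],
  ],
  xyz=[
    [-0.1, 0, 0],
    [-0.2, -0.1, 0],
    [-0.3, -0.1, 0],
    [-0.3, -0.1, 0],
    [-0.3, -0.1, 0],
    [-0.3, -0.1, 0],
    [-0.3, -0.1, 0],
    [-0.3, -0.1, 0],
  ],
  jaw=[0, 0, 0, 0, 0, 0, 0, 0],
)

```text
time_s: 45.5
eef_pos: [0.4687, -0.353, 0.0757]
eef_rot: [0.003, 0.99, -0.138, 0.004]
wrist_force: [10.7, -5.6, -7.5]
opening: 0.0
grasp_force: 5.6
```

Run:
```python
from where import *
n=np.radians(163.7); where(1,n,.019)
n=np.radians(-16.3)
p=push(3,.63,.032,n,.077); print(rows([p]))
```

```text
th [np.float64(1.8900000000000001)] tcp [ 0.4687 -0.353   0.0757] f tool [11.7  2.4  7.6] tangential 11.2 t 45.5
[[-9.2, -17.16, -0.29]]
```

Emit:
send_rows(
  dr=[
    [0, 0, 0],
    [0, 0, 0],
    [0, 0, 0],
    [0, 0, 0],
    [0, 0, 0],
    [0, 0, 0],
    [0, 0, 0],
    [0, 0, 0],
  ],
  xyz=[
    [1, 0.3, 0],
    [1, 0.3, -5.5],
    [-2, -4.5, -6],
    [-5, -9, -6],
    [-7.5, -13.5, -6],
    [-9.2, -17.2, -6],
    [-9.2, -17.2, -3],
    [-9.2, -17.2, -0.2],
  ],
  jaw=[0, 0, 0, 0, 0, 0, 0, 0],
)

```text
time_s: 46.5
eef_pos: [0.4251, -0.1597, 0.0762]
eef_rot: [0.001, 0.991, -0.137, 0.001]
wrist_force: [-0.5, 0.9, -0.0]
opening: 0.002
grasp_force: 0.0
```

Emit:
send_rows(
  dr=[
    [0, 0, 0],
    [0, 0, 0],
    [0, 0, 0],
    [0, 0, 0],
    [0, 0, 0],
    [0, 0, 0],
    [0, 0, 0],
    [0, 0, 0],
  ],
  xyz=[
    [0.6, 0, 0],
    [1, 0, 0],
    [1.4, -0.1, 0],
    [1.8, -0.3, 0],
    [2.2, -0.5, 0],
    [2.6, -0.7, 0],
    [3, -0.8, 0],
    [3.4, -0.8, 0],
  ],
  jaw=[0, 0, 0, 0, 0, 0, 0, 0],
)

```text
time_s: 47.5
eef_pos: [0.4568, -0.1584, 0.074]
eef_rot: [-0.002, 0.99, -0.138, -0.003]
wrist_force: [-6.3, 7.6, 1.0]
opening: -0.005
grasp_force: 4.1
```

Run:
```python
from where import *
n=np.radians(-16.3); where(3,n,.019)
print(rows([push(3,t,.019,n,.075) for t in (1.2,1.3,1.4,1.5,1.6,1.7)]))
```

```text
th [np.float64(1.034)] tcp [ 0.4568 -0.1584  0.074 ] f tool [-8.1 -5.6 -0.9] tangential 6.3 t 47.5
[[0.65, 0.38, -0.11], [1.04, 0.36, -0.11], [1.44, 0.38, -0.11], [1.84, 0.44, -0.12], [2.23, 0.53, -0.12], [2.6, 0.67, -0.12]]
```

Emit:
send_rows(
  dr=[
    [0, 0, 0],
    [0, 0, 0],
    [0, 0, 0],
    [0, 0, 0],
    [0, 0, 0],
    [0, 0, 0],
    [0, 0, 0],
    [0, 0, 0],
  ],
  xyz=[
    [0.2, 0, 0],
    [0.4, 0, 0],
    [0.6, 0.1, 0],
    [0.8, 0.2, 0],
    [0.9, 0.2, 0],
    [1, 0.2, 0],
    [1, 0.2, 0],
    [1, 0.2, 0],
  ],
  jaw=[0, 0, 0, 0, 0, 0, 0, 0],
)

```text
time_s: 48.5
eef_pos: [0.4657, -0.1633, 0.0734]
eef_rot: [-0.002, 0.99, -0.138, -0.003]
wrist_force: [-4.3, 4.9, -2.7]
opening: -0.0
grasp_force: 3.0
```

Run:
```python
from where import *
n=np.radians(-16.3); where(3,n,.019)
print(rows([push(3,t,.019,n,.075) for t in (1.4,1.5,1.6,1.7)]))
```

```text
th [np.float64(1.286)] tcp [ 0.4657 -0.1633  0.0734] f tool [-5.4 -3.5  2.8] tangential 5.4 t 48.5
[[0.45, 0.15, -0.16], [0.85, 0.21, -0.16], [1.24, 0.3, -0.16], [1.61, 0.44, -0.17]]
```

Emit:
send_rows(
  dr=[
    [0, 0, 0],
    [0, 0, 0],
    [0, 0, 0],
    [0, 0, 0],
    [0, 0, 0],
    [0, 0, 0],
    [0, 0, 0],
    [0, 0, 0],
  ],
  xyz=[
    [0.1, 0, 0],
    [0.2, 0, 0],
    [0.3, 0.1, 0],
    [0.4, 0.1, 0],
    [0.5, 0.1, 0],
    [0.6, 0.1, 0],
    [0.6, 0.1, 0],
    [0.6, 0.1, 0],
  ],
  jaw=[0, 0, 0, 0, 0, 0, 0, 0],
)

```text
time_s: 49.5
eef_pos: [0.4716, -0.1662, 0.0737]
eef_rot: [-0.002, 0.99, -0.138, -0.003]
wrist_force: [-4.1, 4.4, -3.2]
opening: 0.005
grasp_force: 2.6
```

Run:
```python
from where import *
n=np.radians(-16.3); where(3,n,.019)
```

```text
th [np.float64(1.446)] tcp [ 0.4716 -0.1662  0.0737] f tool [-5.2 -3.1  3.2] tangential 5.6 t 49.5
```

Emit:
send_rows(
  dr=[
    [0, 0, 0],
    [0, 0, 0],
    [0, 0, 0],
    [0, 0, 0],
    [0, 0, 0],
    [0, 0, 0],
    [0, 0, 0],
    [0, 0, 0],
  ],
  xyz=[
    [0.1, 0, 0],
    [0.2, 0, 0],
    [0.3, 0.1, 0],
    [0.4, 0.1, 0],
    [0.5, 0.1, 0],
    [0.5, 0.1, 0],
    [0.5, 0.1, 0],
    [0.5, 0.1, 0],
  ],
  jaw=[0, 0, 0, 0, 0, 0, 0, 0],
)

```text
time_s: 50.5
eef_pos: [0.4762, -0.1688, 0.0737]
eef_rot: [-0.002, 0.99, -0.138, -0.003]
wrist_force: [-4.1, 4.0, -3.4]
opening: 0.004
grasp_force: 2.5
```

Run:
```python
from where import *
n=np.radians(-16.3); where(3,n,.019)
```

```text
th [np.float64(1.578)] tcp [ 0.4762 -0.1688  0.0737] f tool [-5.  -2.7  3.5] tangential 5.6 t 50.5
```

Emit:
send_rows(
  dr=[
    [0, 0, 0],
    [0, 0, 0],
    [0, 0, 0],
    [0, 0, 0],
    [0, 0, 0],
    [0, 0, 0],
    [0, 0, 0],
    [0, 0, 0],
  ],
  xyz=[
    [0.1, 0, 0],
    [0.2, 0, 0],
    [0.3, 0.1, 0],
    [0.4, 0.2, 0],
    [0.5, 0.2, 0],
    [0.5, 0.2, 0],
    [0.5, 0.2, 0],
    [0.5, 0.2, 0],
  ],
  jaw=[0, 0, 0, 0, 0, 0, 0, 0],
)

```text
time_s: 51.5
eef_pos: [0.4803, -0.172, 0.0737]
eef_rot: [-0.002, 0.99, -0.138, -0.003]
wrist_force: [-5.7, 3.9, -1.4]
opening: 0.002
grasp_force: 3.1
```

Run:
```python
from where import *
n=np.radians(-16.3); where(3,n,.019)
```

```text
th [np.float64(1.706)] tcp [ 0.4803 -0.172   0.0737] f tool [-6.6 -2.2  1.5] tangential 6.9 t 51.5
```

Emit:
send_rows(
  dr=[
    [0, 0, 0],
    [0, 0, 0],
    [0, 0, 0],
    [0, 0, 0],
    [0, 0, 0],
    [0, 0, 0],
    [0, 0, 0],
    [0, 0, 0],
  ],
  xyz=[
    [0.1, 0, 0],
    [0.2, 0.1, 0],
    [0.3, 0.1, 0],
    [0.4, 0.2, 0],
    [0.4, 0.2, 0],
    [0.4, 0.2, 0],
    [0.4, 0.2, 0],
    [0.4, 0.2, 0],
  ],
  jaw=[0, 0, 0, 0, 0, 0, 0, 0],
)

```text
time_s: 52.5
eef_pos: [0.483, -0.174, 0.0734]
eef_rot: [-0.002, 0.99, -0.138, -0.004]
wrist_force: [-5.6, 7.8, -0.7]
opening: -0.0
grasp_force: 4.5
```

Run:
```python
from where import *
n=np.radians(-16.3); where(3,n,.019)
```

```text
th [np.float64(1.794)] tcp [ 0.483  -0.174   0.0734] f tool [-7.5 -6.   0.8] tangential 9.4 t 52.5
```

Emit:
send_rows(
  dr=[
    [0, 0, 0],
    [0, 0, 0],
    [0, 0, 0],
    [0, 0, 0],
    [0, 0, 0],
    [0, 0, 0],
    [0, 0, 0],
    [0, 0, 0],
  ],
  xyz=[
    [0.1, 0, 0],
    [0.2, 0.1, 0],
    [0.3, 0.1, 0],
    [0.3, 0.1, 0],
    [0.3, 0.1, 0],
    [0.3, 0.1, 0],
    [0.3, 0.1, 0],
    [0.3, 0.1, 0],
  ],
  jaw=[0, 0, 0, 0, 0, 0, 0, 0],
)

```text
time_s: 53.5
eef_pos: [0.4847, -0.1752, 0.0731]
eef_rot: [-0.003, 0.99, -0.138, -0.005]
wrist_force: [-9.1, 8.6, 0.7]
opening: -0.001
grasp_force: 6.3
```

Run:
```python
from where import *
n=np.radians(-16.3); where(3,n,.019)
```

```text
th [np.float64(1.85)] tcp [ 0.4847 -0.1752  0.0731] f tool [-11.1  -5.7  -0.5] tangential 12.5 t 53.5
```

Run:
```python
from plan import *
o,R=tool()
r=np.array([.4687,-.353,.0755])+R.apply([.006,0,0]); b=np.array([.385,-.2622,.075])+R.apply([0,.006,0])
print(rows([r,b])); print(rows([b],r))
```

```text
[[3.91, 17.54, -0.36], [-7.22, 11.69, -0.17]]
[[-11.13, -5.85, 0.19]]
```

Emit:
send_rows(
  dr=[
    [0, 0, 0],
    [0, 0, 0],
    [0, 0, 0],
    [0, 0, 0],
    [0, 0, 0],
    [0, 0, 0],
    [0, 0, 0],
    [0, 0, 0],
  ],
  xyz=[
    [-1, -0.3, 0],
    [-1, -0.3, -5.5],
    [-4, 4, -6],
    [-7.2, 8, -6],
    [-7.2, 11.9, -6],
    [-7.2, 11.9, -3],
    [-7.2, 11.9, -0.2],
    [-7.2, 11.5, -0.2],
  ],
  jaw=[0, 0, 0, 0, 0, 0, 0, 0],
)

```text
time_s: 54.5
eef_pos: [0.3867, -0.269, 0.0759]
eef_rot: [-0.001, 0.99, -0.138, -0.001]
wrist_force: [0.0, -0.3, -0.6]
opening: -0.003
grasp_force: 0.0
```

Run:
```python
from where import *
n=np.radians(73.7); o=where(2,n,.0207)
print(rows([[.385,-.2622,.075]]))
im=snap('top','t8.png'); print(knobs(im))
```

```text
th [np.float64(1.59)] tcp [ 0.3867 -0.269   0.0759] f tool [0.1 0.3 0.6] tangential 0.2 t 54.5
[[-0.35, -0.6, 0.09]]
[(0, np.float64(1.72), array([ 0.5643, -0.2868]), np.float32(81.91289)), (1, np.float64(1.94), array([ 0.4494, -0.3461]), np.float32(69.234344)), (2, np.float64(1.81), array([ 0.3923, -0.2406]), np.float32(110.51827)), (3, np.float64(1.78), array([ 0.5005, -0.1792]), np.float32(71.69434))]
```

Earlier I needed about 1.5 mm of extra command to reach 11.7 N, so I'll push to about 8 mm.

Emit:
send_rows(
  dr=[
    [0, 0, 0],
    [0, 0, 0],
    [0, 0, 0],
    [0, 0, 0],
    [0, 0, 0],
    [0, 0, 0],
    [0, 0, 0],
    [0, 0, 0],
  ],
  xyz=[
    [-0.2, -0.2, 0],
    [-0.3, -0.4, 0],
    [-0.3, -0.5, 0],
    [-0.3, -0.6, 0],
    [-0.3, -0.7, 0],
    [-0.3, -0.8, 0],
    [-0.3, -0.8, 0],
    [-0.3, -0.8, 0],
  ],
  jaw=[0, 0, 0, 0, 0, 0, 0, 0],
)

```text
time_s: 55.55
eef_pos: [0.3871, -0.2629, 0.0778]
eef_rot: [0.001, 0.99, -0.138, 0.0]
wrist_force: [-2.1, -6.1, 1.2]
opening: -0.003
grasp_force: 3.3
```

Run:
```python
from where import *
n=np.radians(73.7); o=where(2,n,.0207)
```

```text
th [np.float64(1.746)] tcp [ 0.3871 -0.2629  0.0778] f tool [-0.4  6.4 -1.2] tangential 6.0 t 55.55
```

Emit:
send_rows(
  dr=[
    [0, 0, 0],
    [0, 0, 0],
    [0, 0, 0],
    [0, 0, 0],
    [0, 0, 0],
    [0, 0, 0],
    [0, 0, 0],
    [0, 0, 0],
  ],
  xyz=[
    [0, -0.1, 0],
    [0, -0.1, 0],
    [0, -0.15, 0],
    [0, -0.2, 0],
    [0, -0.2, 0],
    [0, -0.2, 0],
    [0, -0.2, 0],
    [0, -0.2, 0],
  ],
  jaw=[0, 0, 0, 0, 0, 0, 0, 0],
)

```text
time_s: 56.55
eef_pos: [0.3875, -0.262, 0.078]
eef_rot: [0.002, 0.99, -0.138, 0.0]
wrist_force: [-4.9, -10.4, -0.3]
opening: -0.003
grasp_force: 5.2
```

Run:
```python
from where import *
n=np.radians(73.7); o=where(2,n,.0207)
r=np.array([.4687,-.353,.0765])+tool()[1].apply([.005,0,0]); print(rows([r]))
```

```text
th [np.float64(1.774)] tcp [ 0.3875 -0.262   0.078 ] f tool [-1.8 11.4  0.4] tangential 11.0 t 56.55
[[10.79, 6.54, 0.19]]
```

Emit:
send_rows(
  dr=[
    [0, 0, 0],
    [0, 0, 0],
    [0, 0, 0],
    [0, 0, 0],
    [0, 0, 0],
    [0, 0, 0],
    [0, 0, 0],
    [0, 0, 0],
  ],
  xyz=[
    [-0.3, 1, 0],
    [-0.3, 1, -5.5],
    [4, 3, -6],
    [8, 5, -6],
    [11.3, 6.5, -6],
    [11.3, 6.5, -3],
    [11.3, 6.5, 0.1],
    [10.8, 6.5, 0.1],
  ],
  jaw=[0, 0, 0, 0, 0, 0, 0, 0],
)

```text
time_s: 57.55
eef_pos: [0.4721, -0.3498, 0.0733]
eef_rot: [-0.002, 0.99, -0.138, -0.002]
wrist_force: [2.2, -1.1, -1.6]
opening: -0.001
grasp_force: 1.4
```

Run:
```python
from where import *
n=np.radians(163.7); o=where(1,n,.019)
print(rows([[.4687,-.353,.0765]]))
```

```text
th [np.float64(1.82)] tcp [ 0.4721 -0.3498  0.0733] f tool [2.4 0.4 1.6] tangential 2.3 t 57.55
[[-0.24, 0.4, -0.33]]
```

Emit:
send_rows(
  dr=[
    [0, 0, 0],
    [0, 0, 0],
    [0, 0, 0],
    [0, 0, 0],
    [0, 0, 0],
    [0, 0, 0],
    [0, 0, 0],
    [0, 0, 0],
  ],
  xyz=[
    [-0.1, 0, -0.1],
    [-0.2, 0, -0.1],
    [-0.25, 0, -0.1],
    [-0.3, 0, -0.1],
    [-0.3, 0, -0.1],
    [-0.3, 0, -0.1],
    [-0.3, 0, -0.1],
    [-0.3, 0, -0.1],
  ],
  jaw=[0, 0, 0, 0, 0, 0, 0, 0],
)

```text
time_s: 58.55
eef_pos: [0.4709, -0.3508, 0.0773]
eef_rot: [0.0, 0.99, -0.138, 0.0]
wrist_force: [0.8, -0.4, 0.6]
opening: -0.001
grasp_force: 0.4
```

Run:
```python
from where import *
n=np.radians(163.7); o=where(1,n,.019)
```

```text
th [np.float64(1.846)] tcp [ 0.4709 -0.3508  0.0773] f tool [ 0.8  0.2 -0.6] tangential 0.8 t 58.55
```

Emit:
send_rows(
  dr=[
    [0, 0, 0],
    [0, 0, 0],
    [0, 0, 0],
    [0, 0, 0],
    [0, 0, 0],
    [0, 0, 0],
    [0, 0, 0],
    [0, 0, 0],
  ],
  xyz=[
    [-0.1, 0, 0],
    [-0.2, 0, 0],
    [-0.3, -0.1, 0],
    [-0.4, -0.1, 0],
    [-0.4, -0.1, 0],
    [-0.4, -0.1, 0],
    [-0.4, -0.1, 0],
    [-0.4, -0.1, 0],
  ],
  jaw=[0, 0, 0, 0, 0, 0, 0, 0],
)

```text
time_s: 59.55
eef_pos: [0.4697, -0.3502, 0.078]
eef_rot: [0.002, 0.99, -0.138, 0.003]
wrist_force: [10.3, -5.1, -5.2]
opening: 0.005
grasp_force: 5.6
```

Run:
```python
from where import *
n=np.radians(163.7); o=where(1,n,.019)
```

```text
th [np.float64(1.8840000000000001)] tcp [ 0.4697 -0.3502  0.078 ] f tool [11.3  2.1  5.3] tangential 10.6 t 59.55
```

Emit:
send_rows(
  dr=[
    [0, 0, 0],
    [0, 0, 0],
    [0, 0, 0],
    [0, 0, 0],
    [0, 0, 0],
    [0, 0, 0],
    [0, 0, 0],
    [0, 0, 0],
  ],
  xyz=[
    [-0.05, 0, 0],
    [-0.1, 0, 0],
    [-0.1, 0, 0],
    [-0.1, 0, 0],
    [-0.1, 0, 0],
    [-0.1, 0, 0],
    [-0.1, 0, 0],
    [-0.1, 0, 0],
  ],
  jaw=[0, 0, 0, 0, 0, 0, 0, 0],
)

```text
time_s: 60.55
eef_pos: [0.4694, -0.3501, 0.0781]
eef_rot: [0.002, 0.99, -0.138, 0.004]
wrist_force: [13.6, -5.1, -7.8]
opening: -0.001
grasp_force: 6.9
```

Run:
```python
from where import *
n=np.radians(163.7); o=where(1,n,.019)
```

```text
th [np.float64(1.8920000000000001)] tcp [ 0.4694 -0.3501  0.0781] f tool [14.4  1.2  8. ] tangential 12.7 t 60.55
```

Emit:
send_rows(
  dr=[
    [0, 0, 0],
    [0, 0, 0],
    [0, 0, 0],
    [0, 0, 0],
    [0, 0, 0],
    [0, 0, 0],
    [0, 0, 0],
    [0, 0, 0],
  ],
  xyz=[
    [1, 0, 0],
    [1, 0, -5],
    [0, 0, -10],
    [-5, 0, -12],
    [-10, 0, -14],
    [-15, 0, -15],
    [-18, 0, -15],
    [-18, 0, -15],
  ],
  jaw=[0, 0, 0, 0, 0, 0, 0, 0],
)

```text
time_s: 61.55
eef_pos: [0.2916, -0.2984, 0.2273]
eef_rot: [-0.0, 0.99, -0.139, -0.0]
wrist_force: [0.8, -0.8, 0.5]
opening: -0.002
grasp_force: 0.0
```

Run:
```python
from where import *
print(tool()[0]['eef_pos'],tool()[0]['wrist_force'])
im=snap('top','t9.png'); s=snap('side','s9.png'); print(knobs(im))
a=cv2.resize(im[150:290,220:360],(400,400),interpolation=cv2.INTER_CUBIC);b=cv2.resize(s[180:265,262:347],(400,400),interpolation=cv2.INTER_CUBIC)
cv2.imwrite('pics/c9.png',cv2.cvtColor(np.hstack([a,b]),cv2.COLOR_RGB2BGR))
```

```text
[ 0.29159726 -0.29838601  0.22726568] [ 0.7969184  -0.79540248  0.45042561]
[(0, np.float64(1.72), array([ 0.5643, -0.2868]), np.float32(81.79657)), (1, np.float64(1.94), array([ 0.4494, -0.3461]), np.float32(71.31186)), (2, np.float64(1.68), array([ 0.3889, -0.2445]), np.float32(70.64153)), (3, np.float64(1.78), array([ 0.5005, -0.1792]), np.float32(72.29809))]
```

View pics/c9.png

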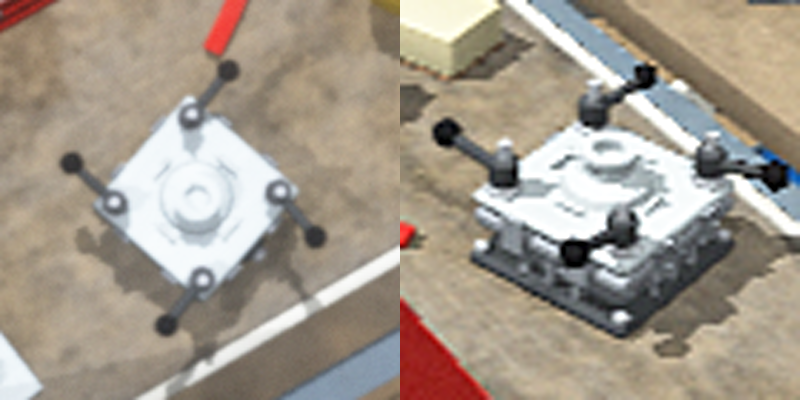

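The pictures show all four levers swung to about 1.7–1.9 rad, with the cover down and level on the housing and the arm clear. Handing in.

```bash
python3 -c "
from bench import ctrl
print(ctrl.hand_in())"
```

```text
the job is handed in; nothing more can be done
None
```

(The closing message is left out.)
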